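# Change the ink pots and set out the palette

### The job

Get the calligraphy desk ready for the class. First push down and unlock the spent ink pot in the ink stand and stand it upright in the white tray; then put every fresh pot on the table into a socket of the stand, pushing it down and turning it clockwise until it springs up into its lock; last, slide the thin palette out over the open end of its storage block until you can grip it by its sides, and lay it flat, centred and lengthwise on the wooden rest. Leave the water cup, ink dish and paperweight where they are.

Things in the scene. Friction and masses are not known exactly. Their poses are not given: they have to be found in the camera images.
- stand: Ink stand, fixed: a grey and aluminium box 112 x 280 mm (x, y), deck top 36 mm high, with three bayonet sockets in a row along y, 88 mm apart. Each is a round hole 49 mm across with two opposite entry slots about 15 mm wide along the stand's x, reaching 36 mm from the hole's centre. Locking and unlocking: see socket0 and socket1. Origin at the centre of its underside, z up.
- socket0 (a point): Centre of socket 0, at deck top level (stand y = -88 mm). To lock a pot: lugs in the slots, push until its underside is 13 to 16 mm below the deck top (at 16 its shoulder meets the deck), turn 80 degrees clockwise seen from above to a stop, let up: the spring lifts its lugs into pockets, underside then 9 mm below the deck top, and it can neither turn nor lift out. The other way it meets a stop at once.
- socket1 (a point): Centre of socket 1, at deck top level (stand y = 0). To unlock a pot: push it down 4 to 6 mm from its locked height, turn it 80 degrees anticlockwise seen from above to a stop (lugs under the entry slots), lift. In each socket a rubber spring follower lies 4 mm under the deck top when free; it pushes up with 3.6 N there and 0.45 N more for each mm further down.
- socket2 (a point): Centre of socket 2, at deck top level (stand y = +88 mm). Like the others.
- refill0: Fresh ink pot, 140 g, 83 mm high, loose on the table: grey foot 44 mm across, 16 mm high, with two steel lugs at its bottom (6 high, 10 wide, 60 mm over both, along x); black body 54 mm across from 16 to 52 mm up, its shoulder stops on the deck; grey grip bar on top, 44 long (x) x 14 wide (y), 52 to 83 mm up. Origin: centre of underside, z up. Half a turn looks the same. None if absent (2 or 3 present).
- refill1: Another fresh ink pot, identical to refill0; None if absent.
- refill2: Another fresh ink pot, identical to refill0; None if absent.
- spent0: Spent ink pot, same shape as refill0, about 90 g, standing locked in socket 0 at the start (lugs and grip bar 80 degrees clockwise from the entry slots). Origin at the centre of its underside, x along lugs and grip bar, z up. None if absent: exactly one of the three spent pots is present.
- spent1: Spent ink pot, same shape as refill0, about 90 g, standing locked in socket 1 at the start (lugs and grip bar 80 degrees clockwise from the entry slots). Origin at the centre of its underside, x along lugs and grip bar, z up. None if absent: exactly one of the three spent pots is present.
- spent2: Spent ink pot, same shape as refill0, about 90 g, standing locked in socket 2 at the start (lugs and grip bar 80 degrees clockwise from the entry slots). Origin at the centre of its underside, x along lugs and grip bar, z up. None if absent: exactly one of the three spent pots is present.
- tray: White open tray for spent pots, fixed, 140 x 130 mm (x, y) and 35 mm high, walls and floor 5 mm thick. Origin at the centre of its underside.
- block: Wooden storage block for the palette, fixed, 150 x 100 mm (x, y). In its top runs a channel along x, 58 mm wide, its floor 52 mm above the table, its side walls 21 mm wide and 6 mm high (top at 58 mm), closed at the -x end by an 8 mm wall and open at the +x end, where the block ends 75 mm from its origin. Origin at the centre of its underside.
- palette: Thin white palette plate with three faint round marks, 130 x 50 x 4 mm (x, y, z), 70 g, lying in the block's channel; it can be dragged along by pressing fingertips on it (a few N) or pushed at its end. Origin at the centre of its underside, x lengthwise.
- rest: Wooden palette rest, fixed: a foot plate 164 x 80 x 6 mm and on it a beam along x, 30 mm wide (y), top 50 mm above the table, with an end lip 6 mm high at each end; 140 mm free between the lips. Origin at the centre of its underside.
- rest_top (a point): Centre of the top of the rest's beam, 50 mm above the rest's underside: the palette's underside lies here.
- water_cup: Bystander: glass cup 72 mm wide, 105 mm high. Origin at the centre of its underside.
- ink_dish: Bystander: white bowl 84 mm wide, 35 mm high. Origin at the centre of its underside.
- paperweight: Bystander: dark steel bar 35 x 160 x 18 mm. Origin at the centre of its underside.
Not all that is in view belongs to the job. Leave any purple look-alike of the rest alone. Leave any orange look-alike of the refill0 alone.

How it is judged (in metres and radians):
On the way, in this order (a step that is already met when the one before it is completed fails the run):
1. the spent pot has been unlocked and stands released in the tray (x of spent0 in the frame of tray between -0.06 and 0.06 m and y of spent0 in the frame of tray between -0.055 and 0.055 m and z of each of spent0, spent1, spent2 in the frame of tray below 0.02 m and angle between each of spent0, spent1, spent2's own z axis and vertical below 0.25 rad and contact force between each of spent0, spent1, spent2 and the fingers below 0.5 N and linear speed of each of spent0, spent1, spent2 below 0.02 m/s and x of spent1 in the frame of tray between -0.06 and 0.06 m and y of spent1 in the frame of tray between -0.055 and 0.055 m and x of spent2 in the frame of tray between -0.06 and 0.06 m and y of spent2 in the frame of tray between -0.055 and 0.055 m), for 0.2 s.
2. every fresh pot present is locked in a socket and released (all of step 1 and ((horizontal distance between refill0 and socket0 below 0.006 m and z of refill0 in the frame of socket0 between -0.0115 and -0.006 m) or (horizontal distance between refill0 and socket1 below 0.006 m and z of refill0 in the frame of socket1 between -0.0115 and -0.006 m) or (horizontal distance between refill0 and socket2 below 0.006 m and z of refill0 in the frame of socket2 between -0.0115 and -0.006 m)) and angle between the x axis of each of refill0, refill1, refill2 and the x axis of stand, either way round above 1.22 rad and angle between each of refill0, refill1, refill2's own z axis and vertical below 0.1 rad and contact force between each of refill0, refill1, refill2 and the fingers below 0.5 N and linear speed of each of refill0, refill1, refill2 below 0.02 m/s and ((horizontal distance between refill1 and socket0 below 0.006 m and z of refill1 in the frame of socket0 between -0.0115 and -0.006 m) or (horizontal distance between refill1 and socket1 below 0.006 m and z of refill1 in the frame of socket1 between -0.0115 and -0.006 m) or (horizontal distance between refill1 and socket2 below 0.006 m and z of refill1 in the frame of socket2 between -0.0115 and -0.006 m)) and ((horizontal distance between refill2 and socket0 below 0.006 m and z of refill2 in the frame of socket0 between -0.0115 and -0.006 m) or (horizontal distance between refill2 and socket1 below 0.006 m and z of refill2 in the frame of socket1 between -0.0115 and -0.006 m) or (horizontal distance between refill2 and socket2 below 0.006 m and z of refill2 in the frame of socket2 between -0.0115 and -0.006 m))), for 0.2 s.
3. the palette lies released on the rest (x of palette in the frame of rest_top between -0.015 and 0.015 m and y of palette in the frame of rest_top between -0.013 and 0.013 m and z of palette in the frame of rest_top between -0.004 and 0.004 m and angle between the x axis of palette and the x axis of rest, either way round below 0.25 rad and angle between palette's own z axis and vertical below 0.05 rad and contact force between palette and the fingers below 0.5 N and linear speed of palette below 0.02 m/s), for 0.2 s.
At the end, for the whole second after the job is handed in: Spent pot upright (0.25 rad) in the tray; each fresh pot locked: within 6 mm of a socket centre, underside 6 to 11.5 mm below the deck, lugs over 70 degrees from the slots; palette flat on the rest, centred within 15 mm along, 13 mm across, 0.25 rad; all released, at rest (all of step 2 and all of step 3); the robot touches nothing.
It fails at once if a bystander (water cup, ink dish, paperweight) is moved more than 40 mm (distance of any of water_cup, ink_dish, paperweight from where it was at the start of the episode above 0.04 m).
Of spent0, spent1, spent2 only 1 to 1 are there at a start; the rules pass over those that are not, and their reading is None.
Of refill0, refill1, refill2 only 2 to 3 are there at a start; the rules pass over those that are not, and their reading is None.
At some moment in a run one of refill0, refill1, refill2 may be knocked a few centimetres aside while the robot is not near it.
It also fails if it takes over 210 s, if anything falls off the work surface, if the arm or the gripper's body presses on something with over 40 N, if the wrist force passes 120 N, or if a joint passes its speed limit or range.

### The arm

A 6-joint arm with a two-finger parallel gripper is mounted at the origin on the work surface. World frame = base frame: x ahead of the robot, y to its left, z up, the work surface at z = 0. Lengths are in m, angles in degrees, forces in N, time in s.
With the tool pointing down it reaches from about 0.25 to 0.725 m from the base axis. Payload 4 kg.
Tool frame: the origin (TCP) lies midway between the tips of the shut fingers; the grasp point (between the pads) lies 19 mm behind it (ctrl.pinch_z is the distance from the TCP to the grasp point, in m); x points along the fingers, y is the direction in which the jaws open and shut, and the axes are right-handed (so a half turn about x gives the same grasp; the last joint's range is limited). The gripper opens to 85 mm and grips with 20 to 120 N. Pads are 22 mm wide; open, the fingers measure 114 mm over their backs; the gripper's body (76 mm by 85 mm) begins 54 mm behind the grasp point. The pads swing forward as they close: fully open they stand 13 mm farther back than shut.
Start: joints at [73.797, 13.785, 0.286, 76.501, 0, 90], TCP at [0.14, 0.48, 0.231] pointing down, gripper open.
Joint ranges: [-155.79, 155.79], [-60.16, 107.12], [-62.33, 73.08], [-114, 123.19], [-81.49, 82.49], [-180, 180]. Speed limits (degrees/s): [159.86, 159.86, 180, 180, 180, 180].

### API

Orientations are given as a 3x3 rotation matrix whose columns are the frame's x, y, z axes.
In Python, from plant import ctrl gives the robot as it stands.
- The arm moves only by the tool servo_tool, never from a script. Its argument "motion" is text: rows parted by semicolons, each of 7 numbers parted by spaces: the turn, a rotation vector about the world's x, y, z normalised to -1 to 1, where 1 is 0.15 rad, then the shift along the world's x, y, z normalised to -1 to 1, where 1 is 0.03 m, then the closure, from -1 (fully open) to 1 (shut), so that 0 is half open. A call has 1 to 8 rows; each row shifts and turns the pose as measured when the row begins; what a row does not reach is not made up. A row lasts 1/10 s, in which the tool goes at most 50 mm and 8.59 degrees, less where a joint would pass 70% of its speed; a pose out of reach is approached as far as the arm can. A call with a number of a shift or a turn outside -1 to 1 is refused whole. A call with a gripper value outside its range is refused whole. The fingers move at their own pace and stop on an object; "newtons" is the grip in N (left out, the last holds). Time passes only in rows, so rows that do not move let the fingers close. It gives the time, the measured TCP pose, the force and the opening at its end, in the units of the state.
- ctrl.get_obs(): the state, without advancing time (a new reading comes with each control period).
- ctrl.capture(name): name is "side" or "top" or "wrist"; returns a dict with "color" (384x512x3 uint8, red, green, blue), "z_map" (384x512 float32, m along the optical axis (not along the pixel's ray), 0 where there is no reading), "mtx" (3x3 intrinsics, pixels), "dist" ([k1, k2, p1, p2, k3] as OpenCV has them; the pictures are not rectified), "position" and "orientation" of the camera in the world. Camera axes: x right, y up, looking along -z (the intrinsics and any distortion apply to the point x, -y, -z); pixel columns grow to the right and rows downward; lengths in m; the calibration is good to about 2 mm. A picture is of the moment at which its call begins.
- ctrl.hand_in(): hands the job in, once; it reports no verdict.
Trained networks look in a picture, given as the dict that the camera call returned (one of the last four; its "shot" number tells which), for a name from the list of things; names that differ only in an ending like _2 or _b are one class to them, and where a whole thing is asked for, a point or a joint stands for the part that bears it (a point fixed in the world has none). Each returns a list of dicts, best first, with "p" (0 to 1); they miss things now and then, are a little off and sometimes report something else, mostly with a low value. They report only what shows in the picture. A call takes as long as a camera call. They do not tell look-alikes from the thing itself.
- ctrl.find_in(name, picture): "rect" ([centre column, centre row, width, height] in pixels, round what is visible of it).
The state is a dict: "clock": time; "joint_pos": joint angles; "dq": joint speeds; "joint_torque": joint torques, N m; "ee_pos": TCP position; "orientation": TCP orientation; "wrist_force": force on the tool from outside, world axes, zero at the start; "wrist_torque": the same for the moment, N m; "finger_gap": finger opening in m.
Only numpy, scipy, OpenCV 4.12 (cv2) and the standard library are available. Lean on these libraries where they do the work, as an engineer would, in place of code of your own. Each camera call takes 0.05 s, during which the arm holds its last target.

## Working session

There is one attempt and no reset: what is moved stays moved. The work goes in short steps, Python scripts to look and compute and a tool call to move; the robot and the scene stay as the last step left them, time stands still between calls to the robot, and variables do not carry over. Pictures are saved under pics/ and viewed, and the job is handed in when it is done.

Besides the shell and the picture viewer there is one more tool, called as name(argument=value, ...) on one line, values as JSON. servo_tool: Moves the arm, as the interface text tells. Scaled input: -1 to 1 covers 0.03 m each way for a shift and 0.15 rad each way for a turn. Its arguments: {"type":"object","properties":{"motion":{"type":"string"},"newtons":{"type":"number"}},"required":["motion"]}

```bash
ls; mkdir -p pics; python3 - <<'E'
from plant import ctrl
import cv2
o=ctrl.get_obs();print(o, ctrl.pinch_z)
for n in ("top","side","wrist"):
    p=ctrl.capture(n);cv2.imwrite(f"pics/{n}0.png",p["color"][:,:,::-1])
    print(n,p["position"],p["orientation"],p["mtx"],p["dist"])
E
```

```text
pics
{'clock': 0.0, 'joint_pos': array([7.37968224e+01, 1.38307410e+01, 2.12124282e-01, 7.65036313e+01,
       1.38476995e-03, 9.00003955e+01]), 'dq': array([ 0.02932055,  0.02658401,  0.00464886, -0.01120935,  0.06845199,
       -0.0898337 ]), 'joint_torque': array([-1.34045174e-03, -3.72314429e+01,  2.52411819e+01,  1.69955799e-02,
       -2.27901028e-04, -4.46640144e-06]), 'ee_pos': array([0.13933117, 0.47950806, 0.23041511]), 'orientation': array([[-6.18586132e-04,  2.79050357e-01,  9.60276271e-01],
       [-2.04213403e-03,  9.60274099e-01, -2.79051041e-01],
       [-9.99997724e-01, -2.13362995e-03, -2.41540119e-05]]), 'wrist_force': array([ 0.11333653, -0.07180703, -0.66746503]), 'wrist_torque': array([-0.01199084,  0.03758968,  0.00835848]), 'finger_gap': 0.08510909971379509} 0.0187
top [ 0.39086506 -0.07679878  1.1747447 ] [[-0.00292753  0.98523934 -0.17115747]
 [-0.99987728 -0.00551817 -0.01466221]
 [-0.01539027  0.17109355  0.98513458]] [[355.42609156   0.         257.13949104]
 [  0.         355.42609156 196.74506818]
 [  0.           0.           1.        ]] [-0.03179021  0.          0.          0.          0.        ]
side [ 0.37482274 -1.11440244  0.76436081] [[ 0.97520261  0.12362477 -0.18356684]
 [-0.22128207  0.53058623 -0.81823743]
 [-0.00375638  0.83856733  0.54478503]] [[386.91727329   0.         255.47116906]
 [  0.         386.91727329 196.73928371]
 [  0.           0.           1.        ]] [-0.07426438  0.          0.          0.          0.        ]
wrist [0.0747987  0.499065   0.37230179] [[ 2.78208774e-01 -9.24874685e-01 -2.59242540e-01]
 [ 9.60520616e-01  2.67927778e-01  7.49323122e-02]
 [ 1.55279256e-04 -2.69854631e-01  9.62901061e-01]] [[284.36307564   0.         254.74499338]
 [  0.         284.36307564 193.84331292]
 [  0.           0.           1.        ]] [-0.0206759  0.         0.         0.         0.       ]
```

View pics/top0.png

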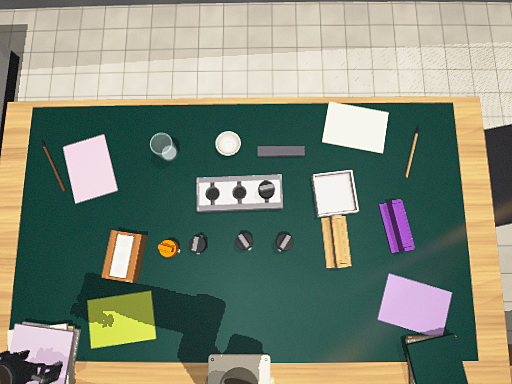

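View pics/side0.png

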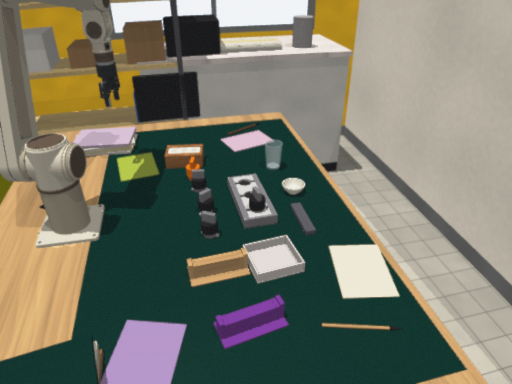

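View pics/wrist0.png

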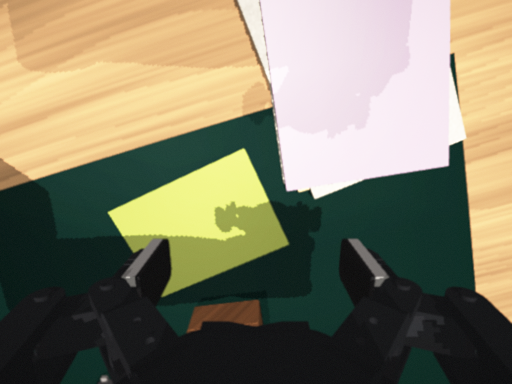

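```bash
cat > h.py <<'E'
import numpy as np, cv2
from plant import ctrl
def pix2ray(p,uv):
    uv=np.asarray(uv,float).reshape(-1,1,2)
    n=cv2.undistortPoints(uv,np.array(p["mtx"]),np.array(p["dist"])).reshape(-1,2)
    return np.c_[n[:,0],-n[:,1],-np.ones(len(n))]
def world(p,uv,z=None,plane=None):
    d=pix2ray(p,uv);R=np.array(p["orientation"]);t=np.array(p["position"])
    if plane is not None:
        w=d@R.T; s=(plane-t[2])/w[:,2]; return t+w*s[:,None]
    return (d*np.asarray(z).reshape(-1,1))@R.T+t
def cloud(p):
    h,w=p["z_map"].shape
    u,v=np.meshgrid(np.arange(w),np.arange(h))
    W=world(p,np.c_[u.ravel(),v.ravel()],p["z_map"].ravel())
    W[p["z_map"].ravel()<=0]=np.nan
    return W.reshape(h,w,3)
def proj(p,X):
    R=np.array(p["orientation"]);t=np.array(p["position"])
    c=(np.atleast_2d(X)-t)@R; c=c*[1,-1,-1]
    return cv2.projectPoints(c.reshape(-1,1,3),np.zeros(3),np.zeros(3),np.array(p["mtx"]),np.array(p["dist"]))[0].reshape(-1,2)
def ortho(p,x0,x1,y0,y1,res,plane):
    # image of plane: rows from x1 down to x0, cols from y1 to y0
    xs=np.arange(x1,x0,-res);ys=np.arange(y1,y0,-res)
    Y,X=np.meshgrid(ys,xs)
    P=proj(p,np.c_[X.ravel(),Y.ravel(),np.full(X.size,plane)]).astype(np.float32).reshape(*X.shape,2)
    return cv2.remap(p["color"],P[...,0],P[...,1],cv2.INTER_LINEAR)[:,:,::-1]
E
python3 - <<'E'
from h import *
p=ctrl.capture("top")
W=cloud(p)
for n in ["stand","refill0","spent0","tray","block","palette","rest","water_cup","ink_dish","paperweight"]:
    for r in ctrl.find_in(n,p):
        c=np.array(r["rect"]); u,v=c[:2].astype(int)
        reg=W[int(v-c[3]/2):int(v+c[3]/2)+1,int(u-c[2]/2):int(u+c[2]/2)+1].reshape(-1,3)
        print(n,round(r["p"],2),c.round(0),W[v,u].round(3), "zmax",np.nanpercentile(reg[:,2],98).round(3))
m=cv2.resize(p["color"][90:300,80:430,::-1],None,fx=2.2,fy=2.2,interpolation=cv2.INTER_CUBIC);cv2.imwrite("pics/topcrop.png",m)
print(np.nanmedian(W[300:330,200:300,2]))
E
```

```text
stand 0.58 [240. 193.  87.  37.] [ 0.602 -0.004  0.035] zmax 0.103
refill0 0.8 [200. 242.  22.  13.] [0.442 0.121 0.048] zmax 0.085
refill0 0.78 [244. 239.  18.  16.] [ 0.45  -0.017  0.083] zmax 0.085
refill0 0.66 [169. 248.  25.  12.] [0.423 0.21  0.083] zmax 0.085
refill0 0.49 [285. 241.  16.  16.] [ 0.443 -0.142  0.081] zmax 0.086
spent0 0.56 [267. 192.  14.  18.] [ 0.596 -0.091  0.081] zmax 0.112
tray 0.95 [338. 194.  46.  50.] [ 0.605 -0.326  0.006] zmax 0.037
block 0.75 [127. 259.  44.  51.] [0.393 0.349 0.055] zmax 0.061
palette 0.71 [123. 255.  25.  44.] [0.402 0.364 0.059] zmax 0.061
palette 0.56 [163. 146.  28.  29.] [0.771 0.262 0.014] zmax 0.106
rest 0.92 [336. 240.  24.  56.] [ 0.45  -0.307  0.05 ] zmax 0.056
rest 0.74 [398. 226.  39.  56.] [ 0.493 -0.502  0.051] zmax 0.056
water_cup 0.75 [164. 146.  30.  34.] [0.772 0.26  0.011] zmax 0.106
water_cup 0.74 [285. 240.  17.  17.] [ 0.446 -0.145  0.085] zmax 0.086
water_cup 0.45 [240. 195.  86.  39.] [ 0.599 -0.004  0.034] zmax 0.101
ink_dish 0.92 [230. 143.  25.  19.] [0.782 0.033 0.006] zmax 0.037
paperweight 0.71 [281. 151.  46.  12.] [ 0.749 -0.141  0.017] zmax 0.022
0.0004665030241448598
```

View pics/topcrop.png

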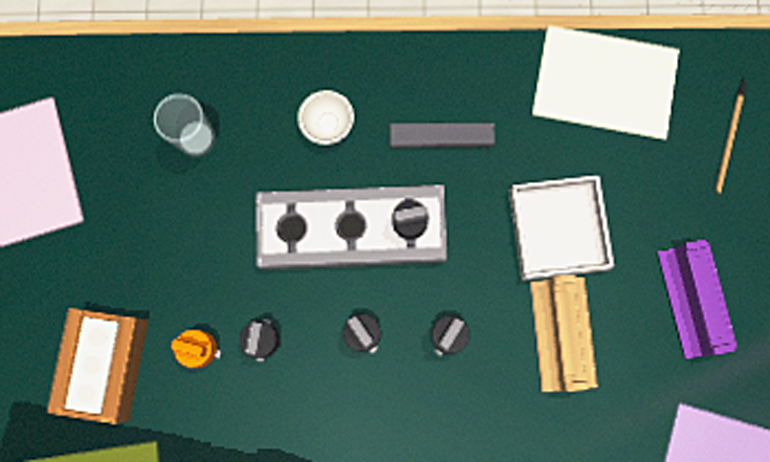

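servo_tool(motion="0 0 0.3 0.6 -1 0 -1;0 0 0.3 0.6 -1 0 -1;0 0 0.3 0.6 -1 0 -1;0 0 0.3 0.6 -1 0 -1;0 0 0.3 0.6 -1 0 -1;0 0 0.3 0.6 -1 0 -1;0 0 0.3 0.6 -1 0 -1;0 0 0.3 0.6 -1 0 -1")

```text
clock: 1.5
ee_pos: [0.2856, 0.2355, 0.2314]
orientation: [[0.002, -0.102, 0.995], [0.004, 0.995, 0.102], [-1.0, 0.004, 0.002]]
wrist_force: [0.5, 0.2, -0.8]
finger_gap: 0.0855
```

servo_tool(motion="0 0 0 0.6 -1 0 -1;0 0 0 0.6 -1 0 -1;0 0 0 0.6 -1 0 -1;0 0 0 0.6 -1 0 -1;0 0 0 0.6 -1 0 -1;0 0 0 0.6 -1 0 -1;0 0 0 0.6 -1 0 -1;0 0 0 0.6 -1 0 -1")

```text
clock: 2.3
ee_pos: [0.4345, -0.0155, 0.2338]
orientation: [[0.009, -0.103, 0.995], [0.007, 0.995, 0.103], [-1.0, 0.006, 0.01]]
wrist_force: [0.8, 0.5, 0.1]
finger_gap: 0.0856
```

servo_tool(motion="0 0 -0.7 0 -0.5 0 -1;0 0 0 0 0 0 -1;0 0 0 0 0 0 -1")

```text
clock: 2.6
ee_pos: [0.4367, -0.0348, 0.2336]
orientation: [[0.011, 0.011, 1.0], [0.005, 1.0, -0.011], [-1.0, 0.005, 0.011]]
wrist_force: [-0.1, 0.6, 1.5]
finger_gap: 0.0851
```

```bash
python3 - <<'E'
from h import *
p=ctrl.capture("wrist");cv2.imwrite("pics/w1.png",p["color"][:,:,::-1])
np.savez("w1.npz",**{k:v for k,v in p.items()})
print(p["position"],ctrl.get_obs()["ee_pos"])
cv2.imwrite("pics/o1.png",ortho(p,0.35,0.75,-0.3,0.25,0.00075,0.036))
E
```

```text
[ 0.36772973 -0.03455849  0.37462397] [ 0.43650372 -0.03450354  0.23356092]
```

View pics/w1.png

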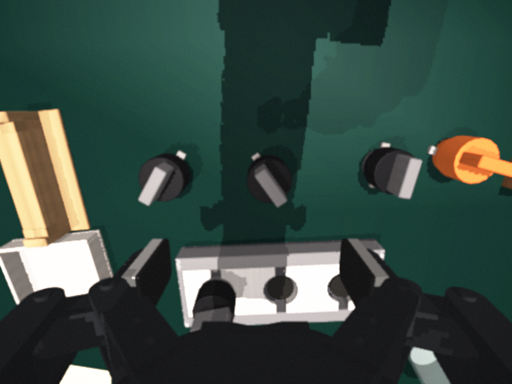

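View pics/o1.png

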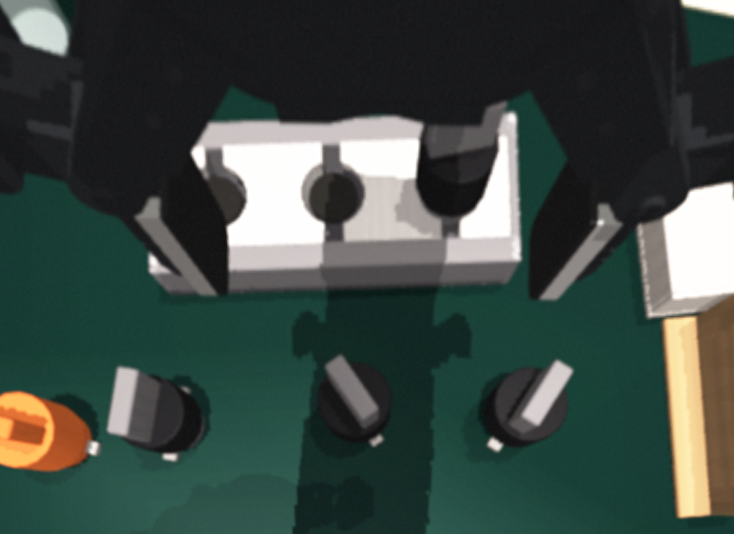

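```bash
cat >> h.py <<'E'
def bars(p,zlo,zhi,x0,x1,y0,y1):
    W=cloud(p);m=(W[...,2]>zlo)&(W[...,2]<zhi)&(W[...,0]>x0)&(W[...,0]<x1)&(W[...,1]>y0)&(W[...,1]<y1)
    n,l,st,ce=cv2.connectedComponentsWithStats(m.astype(np.uint8),connectivity=8)
    out=[]
    for i in range(1,n):
        if st[i,4]<25: continue
        P=W[l==i]; r=cv2.minAreaRect((P[:,:2]*1000).astype(np.float32))
        c,s,a=r
        if s[0]<s[1]: a+=90
        col=p["color"][l==i].mean(0).round()
        out.append((np.array(c).round(1),np.round(sorted(s),1),round((a+90)%180-90,1),np.median(P[:,2]).round(4),st[i,4],ce[i].round(),col))
    return out
E
python3 - <<'E'
from h import *
p=dict(np.load("w1.npz"))
for b in bars(p,0.078,0.088,0.3,0.7,-0.25,0.3): print(*b)
p=ctrl.capture("top");print("top")
for b in bars(p,0.078,0.09,0.3,0.7,-0.25,0.3): print(*b)
p=ctrl.capture("side");print("side")
for b in bars(p,0.078,0.09,0.3,0.7,-0.25,0.3): print(*b)
E
```

```text
[425.  223.7] [14.3 42.5] 75.0 0.0826 503 [494. 165.] [248. 174.  85.]
[438.5 132. ] [15.3 43.4] -10.3 0.0823 578 [409. 178.] [180. 173. 173.]
[ 443.5 -142.7] [14.6 43.3] -33.2 0.0818 507 [152. 185.] [200. 192. 192.]
[446.8 -16.7] [14.1 43.5] 34.7 0.082 520 [270. 187.] [119. 114. 114.]
[600.2 -85.7] [35.1 50.2] 83.3 0.079 506 [212. 308.] [55. 53. 54.]
top
[608.  -85.8] [43.  51.1] 9.5 0.0797 81 [265. 188.] [58. 56. 58.]
[ 443.2 -145.9] [13.6 43.4] -32.0 0.0823 66 [285. 241.] [160. 154. 155.]
[437.4 130.4] [14.9 42.8] -10.1 0.0825 69 [195. 243.] [150. 146. 147.]
[424.2 223.6] [14.  44.2] 76.2 0.0825 67 [165. 248.] [236. 140.  10.]
side
[426.2 223.5] [13.7 44.3] 72.8 0.0824 26 [192. 159.] [210. 112.  28.]
[438.8 130.2] [15.3 40.3] -4.9 0.0826 37 [198. 170.] [124. 112. 107.]
[448.8 -17.8] [13.3 44.8] 34.6 0.0821 40 [205. 191.] [83. 83. 84.]
[607.4 -92.3] [47.  48.7] -13.9 0.0799 82 [256. 198.] [51. 51. 53.]
[ 443.8 -145.7] [17.9 44. ] -36.3 0.0825 56 [208. 213.] [114. 113. 115.]
```

servo_tool(motion="0 0 0 1 0 0.2 -1;0 0 0 1 0 0.2 -1;0 0 0 1 0 0.2 -1;0 0 0 1 0 0 -1;0 0 0 1 0 0 -1;0 0 0 0.4 0 0 -1;0 0 0 0 0 0 -1;0 0 0 0 0 0 -1")

```text
clock: 3.55
ee_pos: [0.6005, -0.0234, 0.2521]
orientation: [[0.009, -0.011, 1.0], [0.007, 1.0, 0.011], [-1.0, 0.007, 0.009]]
wrist_force: [-0.2, 0.3, -0.8]
finger_gap: 0.0855
```

```bash
python3 - <<'E'
from h import *
p=ctrl.capture("wrist");cv2.imwrite("pics/w2.png",p["color"][:,:,::-1])
np.savez("w2.npz",**{k:v for k,v in p.items()})
print(ctrl.get_obs()["ee_pos"])
cv2.imwrite("pics/o2.png",ortho(p,0.4,0.75,-0.25,0.2,0.0006,0.036))
for b in bars(p,0.078,0.088,0.3,0.7,-0.25,0.3): print(*b)
for b in bars(p,0.103,0.114,0.3,0.7,-0.25,0.3): print(*b)
E
```

```text
[ 0.60032864 -0.02339664  0.25214262]
[ 444.5 -142.9] [15.1 43.4] -32.1 0.0817 704 [132.  19.] [136. 130. 130.]
[447.5 -16.7] [14.5 44.5] 35.0 0.082 719 [261.  22.] [84. 80. 81.]
[442.3 131.3] [14.4 37.2] -10.8 0.0822 619 [411.  20.] [114. 109. 109.]
[425.8 219.2] [11.3 32.3] 76.1 0.082 324 [500.   6.] [208. 107.  49.]
[598.2 -85.6] [28.9 50.5] 79.5 0.0787 338 [198. 172.] [40. 38. 39.]
[627.  -78.1] [11.5 30. ] -77.9 0.0785 113 [205. 196.] [42. 40. 41.]
[608.8 -87.4] [14.2 43.9] -78.4 0.1089 582 [192. 187.] [142. 135. 135.]
```

View pics/o2.png

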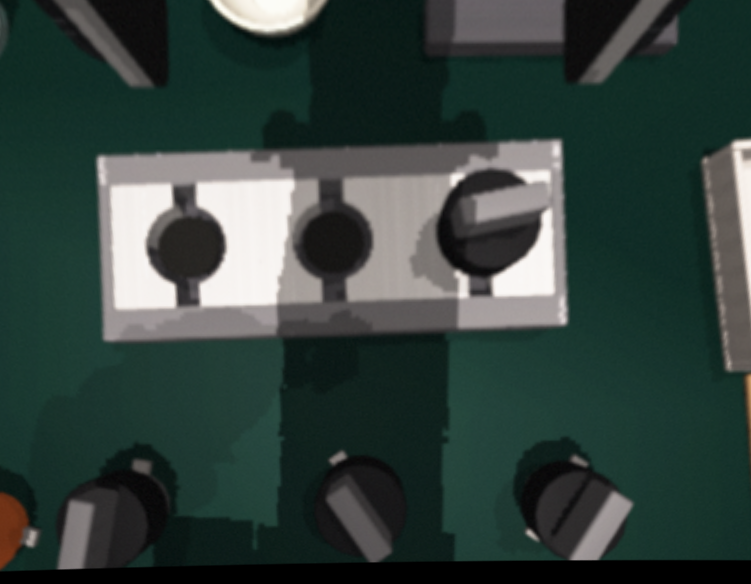

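```bash
python3 - <<'E'
from h import *
p=dict(np.load("w2.npz"))
W=cloud(p)
m=(W[...,2]>0.0325)&(W[...,2]<0.039)&(W[...,0]>0.5)&(W[...,0]<0.7)&(W[...,1]>-0.17)&(W[...,1]<0.16)
n,l,st,_=cv2.connectedComponentsWithStats(m.astype(np.uint8))
i=1+np.argmax(st[1:,4]);P=W[l==i];print(cv2.minAreaRect((P[:,:2]*1000).astype(np.float32)),np.median(P[:,2]))
o=ortho(p,0.4,0.75,-0.25,0.2,0.0006,0.036)
g=cv2.cvtColor(o,cv2.COLOR_BGR2GRAY)
for c in [(187,245),(333,240)]:
    sub=g[c[1]-60:c[1]+60,c[0]-60:c[0]+60]
    t=(sub<75).astype(np.uint8); t=cv2.morphologyEx(t,cv2.MORPH_OPEN,cv2.getStructuringElement(cv2.MORPH_ELLIPSE,(45,45)))
    cn=max(cv2.findContours(t,cv2.RETR_EXTERNAL,cv2.CHAIN_APPROX_NONE)[0],key=len)
    (u,v),r=cv2.minEnclosingCircle(cn);u+=c[0]-60;v+=c[1]-60
    print(0.75-v*.0006,0.2-u*.0006,r*.0006)
# tray, rest from wrist w1 / top
p=ctrl.capture("top");W=cloud(p)
for nm,zl,zh,b in [("tray",.031,.04,(0.5,.72,-.42,-.24)),("rest",.045,.0535,(.35,.56,-.4,-.24)),("lip",.0535,.06,(.35,.56,-.4,-.24)),("blk",.05,.064,(.3,.5,.25,.45))]:
    m=(W[...,2]>zl)&(W[...,2]<zh)&(W[...,0]>b[0])&(W[...,0]<b[1])&(W[...,1]>b[2])&(W[...,1]<b[3])
    P=W[m];print(nm,m.sum(),cv2.minAreaRect((P[:,:2]*1000).astype(np.float32)))
E
```

```text
((605.76220703125, 0.69488525390625), (112.21479797363281, 280.8759460449219), 2.0239319801330566) 0.03564078980897134
0.6012 0.08720000000000003 0.021840390014648436
0.605237255859375 -0.0002098037719726331 0.023370961761474608
tray 254 ((592.1490478515625, -315.2945251464844), (161.75428771972656, 128.171875), 6.834475040435791)
rest 411 ((445.1805419921875, -313.680419921875), (163.62574768066406, 30.2205810546875), 4.374108791351318)
lip 78 ((444.6772766113281, -314.30218505859375), (163.3105926513672, 28.168920516967773), 4.640371799468994)
blk 1484 ((400.0838623046875, 366.28338623046875), (100.72234344482422, 150.9285125732422), 81.41053771972656)
```

servo_tool(motion="0 0 -1 0.035 -0.27 -0.3 -0.3;0 0 -1 0.035 -0.27 -0.3 -0.3;0 0 -1 0.035 -0.27 -0.3 -0.3;0 0 -1 0.035 -0.27 -0.3 -0.3;0 0 -1 0.035 -0.27 -0.3 -0.3;0 0 -1 0.035 -0.27 -0.3 -0.3;0 0 -1 0.035 -0.27 -0.3 -0.3;0 0 -1 0.035 -0.27 -0.3 -0.3")

```text
clock: 4.45
ee_pos: [0.6022, -0.0884, 0.1849]
orientation: [[0.013, 0.93, 0.367], [-0.01, 0.367, -0.93], [-1.0, 0.009, 0.014]]
wrist_force: [0.8, -0.1, 0.0]
finger_gap: 0.0554
```

servo_tool(motion="0 0 -1 0 0 -0.3 -0.3;0 0 0 0 0 0 -0.3;0 0 0 0 0 0 -0.3")

```text
clock: 4.75
ee_pos: [0.5989, -0.0893, 0.176]
orientation: [[0.01, 0.974, 0.225], [-0.012, 0.225, -0.974], [-1.0, 0.007, 0.014]]
wrist_force: [-1.0, -0.0, 0.5]
finger_gap: 0.0556
```

```bash
cat >> h.py <<'E'
def st():
    o=ctrl.get_obs();R=np.array(o["orientation"])
    print("t",round(o["clock"],2),"tcp",np.round(o["ee_pos"],4),"yaw",np.degrees(np.arctan2(R[1,1],R[0,1])).round(2),"tilt xy",np.round(R[:2,0],4),"F",np.round(o["wrist_force"],1),"T",np.round(o["wrist_torque"],2),"gap",round(o["finger_gap"],4),"j",np.round(o["joint_pos"],0))
E
python3 -c "from h import *; st()"
```

```text
t 4.75 tcp [ 0.5989 -0.0893  0.176 ] yaw 12.99 tilt xy [ 0.0096 -0.0121] F [-1.  -0.   0.5] T [-0.03  0.03  0.  ] gap 0.0556 j [-8. 27. 11. 73. -1. 69.]
```

servo_tool(motion="0.08 0.064 -0.1 0.33 0.063 -0.7 -0.3;0 0 0 0 0 -0.7 -0.3;0 0 0 0 0 0 -0.3;0 0 0 0 0 0 -0.3")

```text
clock: 5.15
ee_pos: [0.61, -0.0868, 0.1383]
orientation: [[0.007, 0.976, 0.22], [-0.001, 0.22, -0.976], [-1.0, 0.006, 0.002]]
wrist_force: [0.3, -0.5, -0.1]
finger_gap: 0.0555
```

```bash
python3 -c "from h import *; st()"
```

```text
t 5.15 tcp [ 0.61   -0.0868  0.1383] yaw 12.69 tilt xy [ 0.0067 -0.0005] F [ 0.3 -0.5 -0.1] T [ 0.03 -0.01 -0.01] gap 0.0555 j [-8. 30.  9. 70.  0. 69.]
```

servo_tool(motion="0 0.045 -0.08 -0.04 -0.02 -0.6 -0.3;0 0 0 0 0 -0.6 -0.3;0 0 0 0 0 -0.55 -0.3;0 0 0 0 0 0 -0.3;0 0 0 0 0 0 -0.3")

```text
clock: 5.65
ee_pos: [0.6127, -0.0874, 0.0938]
orientation: [[0.013, 0.977, 0.213], [-0.002, 0.213, -0.977], [-1.0, 0.012, 0.005]]
wrist_force: [-0.3, -0.6, -0.0]
finger_gap: 0.0552
```

```bash
python3 -c "from h import *; st()"
```

```text
t 5.65 tcp [ 0.6127 -0.0874  0.0938] yaw 12.31 tilt xy [ 0.0126 -0.0024] F [-0.3 -0.6 -0. ] T [-0.02 -0.03 -0.05] gap 0.0552 j [-8. 31.  6. 64. -0. 70.]
```

servo_tool(motion="0 0.085 -0.03 -0.13 0 -0.28 -0.3;0 0 0 0 0 0 -0.3;0 0 0 0 0 0 0.4;0 0 0 0 0 0 1;0 0 0 0 0 0 1;0 0 0 0 0 0 1;0 0 0 0 0 0 1", newtons=60)

```text
clock: 6.35
ee_pos: [0.6108, -0.0878, 0.0896]
orientation: [[0.005, 0.978, 0.209], [-0.003, 0.209, -0.978], [-1.0, 0.005, 0.005]]
wrist_force: [-0.7, 0.0, -1.0]
finger_gap: 0.013
```

```bash
python3 -c "from h import *; st()"
```

```text
t 6.35 tcp [ 0.6108 -0.0878  0.0896] yaw 12.08 tilt xy [ 0.0055 -0.0035] F [-0.7  0.  -1. ] T [-0.   -0.08  0.01] gap 0.013 j [-8. 32.  6. 63. -0. 70.]
```

servo_tool(motion="0 0 0 0 0 -0.2 1;0 0 0 0 0 0 1;0 0 0 0 0 0 1")

```text
clock: 6.65
ee_pos: [0.6111, -0.0878, 0.0861]
orientation: [[0.008, 0.978, 0.209], [-0.004, 0.209, -0.978], [-1.0, 0.007, 0.005]]
wrist_force: [-2.5, 0.6, 6.4]
finger_gap: 0.0128
```

```bash
python3 -c "from h import *; st()"
```

```text
t 6.65 tcp [ 0.6111 -0.0878  0.0861] yaw 12.08 tilt xy [ 0.0076 -0.0038] F [-2.5  0.6  6.4] T [0.16 0.64 0.07] gap 0.0128 j [-8. 32.  5. 63. -0. 70.]
```

servo_tool(motion="0 0 0 0 0 -0.1 1;0 0 0.5 0 0 -0.03 1;0 0 0.5 0 0 -0.03 1")

```text
clock: 6.95
ee_pos: [0.6118, -0.0881, 0.0848]
orientation: [[0.012, 0.934, 0.357], [-0.003, 0.358, -0.934], [-1.0, 0.01, 0.007]]
wrist_force: [-2.8, 0.1, 7.5]
finger_gap: 0.0126
```

```bash
python3 -c "from h import *; st()"
```

```text
t 6.95 tcp [ 0.6118 -0.0881  0.0848] yaw 20.95 tilt xy [ 0.0116 -0.0033] F [-2.8  0.1  7.5] T [ 0.    0.74 -0.04] gap 0.0126 j [-8. 32.  5. 62. -0. 61.]
```

servo_tool(motion="0 0.05 0.8 -0.03 0 -0.02 1;0 0.05 0.8 -0.03 0 -0.02 1;0 0.02 0.8 -0.03 0 -0.02 1;0 0.02 0.8 -0.03 0 -0.02 1")

```text
clock: 7.35
ee_pos: [0.6113, -0.0886, 0.0867]
orientation: [[0.0, 0.649, 0.761], [-0.003, 0.761, -0.649], [-1.0, -0.002, 0.002]]
wrist_force: [0.1, 0.3, 1.8]
finger_gap: 0.0126
```

```bash
python3 -c "from h import *; st()"
```

```text
t 7.35 tcp [ 0.6113 -0.0886  0.0867] yaw 49.52 tilt xy [ 0.0005 -0.0026] F [0.1 0.3 1.8] T [ 0.07 -0.14 -0.03] gap 0.0126 j [-8. 32.  6. 64. -0. 32.]
```

servo_tool(motion="0 0.02 0.8 -0.03 0.02 -0.1 1;0 0.02 0.8 -0.03 0.02 -0.05 1;0 0.02 0.8 -0.03 0.02 -0.03 1")

```text
clock: 7.65
ee_pos: [0.6114, -0.0879, 0.0852]
orientation: [[0.001, 0.326, 0.945], [-0.005, 0.945, -0.326], [-1.0, -0.004, 0.002]]
wrist_force: [-0.8, -0.3, 6.9]
finger_gap: 0.0124
```

```bash
python3 -c "from h import *; st()"
```

```text
t 7.65 tcp [ 0.6114 -0.0879  0.0852] yaw 70.96 tilt xy [ 0.0005 -0.0049] F [-0.8 -0.3  6.9] T [-0.01  0.27 -0.02] gap 0.0124 j [-8. 32.  6. 63. -0. 11.]
```

servo_tool(motion="0 0 0.8 -0.03 0.02 -0.03 1;0 0 0.8 -0.03 0.02 -0.03 1;0 0 0.6 -0.02 0.02 -0.02 1;0 0 0.3 0 0 0 1;0 0 0 0 0 0 1")

```text
clock: 8.15
ee_pos: [0.6112, -0.0867, 0.0882]
orientation: [[0.01, -0.059, 0.998], [-0.005, 0.998, 0.059], [-1.0, -0.005, 0.01]]
wrist_force: [-1.3, 0.7, 4.3]
finger_gap: 0.0125
```

```bash
python3 -c "from h import *; st()"
```

```text
t 8.15 tcp [ 0.6112 -0.0867  0.0882] yaw 93.37 tilt xy [ 0.0103 -0.0045] F [-1.3  0.7  4.3] T [0.14 0.57 0.01] gap 0.0125 j [ -8.  32.   5.  63.  -0. -11.]
```

servo_tool(motion="0 0.03 -0.1 0 0 0.3 1;0 0 0 0 0 0.3 1;0 0 0 0 0 0.3 1;0 0 0 0 0 0 1")

```text
clock: 8.55
ee_pos: [0.6117, -0.0868, 0.1167]
orientation: [[0.006, -0.04, 0.999], [-0.005, 0.999, 0.04], [-1.0, -0.005, 0.005]]
wrist_force: [0.6, 0.2, -1.5]
finger_gap: 0.0124
```

```bash
python3 -c "from h import *; st()"
```

```text
t 8.55 tcp [ 0.6117 -0.0868  0.1167] yaw 92.3 tilt xy [ 0.0057 -0.0048] F [ 0.6  0.2 -1.5] T [-0.02  0.   -0.01] gap 0.0124 j [ -8.  31.   8.  67.  -0. -10.]
```

```bash
python3 - <<'E'
from h import *
p=ctrl.capture("top")
cv2.imwrite("pics/o3.png",ortho(p,0.35,0.72,-0.45,-0.2,0.0008,0.035))
W=cloud(p)
m=(W[...,2]>.003)&(W[...,2]<.009)&(W[...,0]>.53)&(W[...,0]<.7)&(W[...,1]>-.4)&(W[...,1]<-.24)
P=W[m];print(m.sum(),cv2.minAreaRect((P[:,:2]*1000).astype(np.float32)))
E
```

```text
1152 ((614.8746337890625, -319.853271484375), (159.49705505371094, 167.71705627441406), 89.5840072631836)
```

View pics/o3.png

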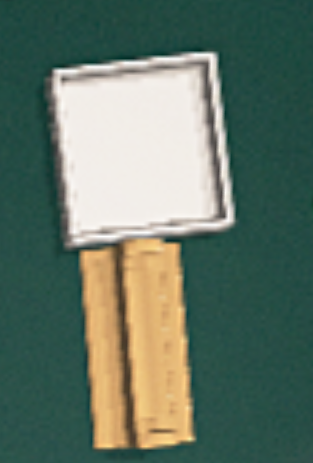

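servo_tool(motion="0 0 0 0 -0.3 0.3 1;0 0 0 -0.1 -0.9 0.1 1;0 0 0 -0.1 -0.95 0 1;0 0 0 -0.1 -0.95 0 1;0 0 0 -0.1 -0.95 0 1;0 0 0 -0.1 -0.95 0 1;0 0 0 -0.1 -0.95 0 1;0 0 0 -0.1 -0.95 0 1")

```text
clock: 9.4
ee_pos: [0.5877, -0.3005, 0.1289]
orientation: [[0.001, -0.046, 0.999], [-0.005, 0.999, 0.046], [-1.0, -0.005, 0.001]]
wrist_force: [0.8, 0.0, -1.5]
finger_gap: 0.0125
```

servo_tool(motion="0 0 0 0 -0.4 0 1;0 0 0 0 0 0 1;0 0 0 0 0 0 1")

```text
clock: 9.7
ee_pos: [0.5859, -0.3176, 0.1285]
orientation: [[-0.0, -0.04, 0.999], [-0.005, 0.999, 0.04], [-1.0, -0.005, -0.0]]
wrist_force: [0.3, -0.4, -0.5]
finger_gap: 0.0125
```

```bash
python3 - <<'E'
from h import *
st()
p=ctrl.capture("side");cv2.imwrite("pics/s3.png",cv2.resize(p["color"][170:330,150:370,::-1],None,fx=3,fy=3))
E
```

```text
t 9.7 tcp [ 0.5859 -0.3176  0.1285] yaw 92.27 tilt xy [-0.0002 -0.0046] F [ 0.3 -0.4 -0.5] T [0.03 0.01 0.02] gap 0.0125 j [-28.  36.  19.  73.  -0. -31.]
```

View pics/s3.png

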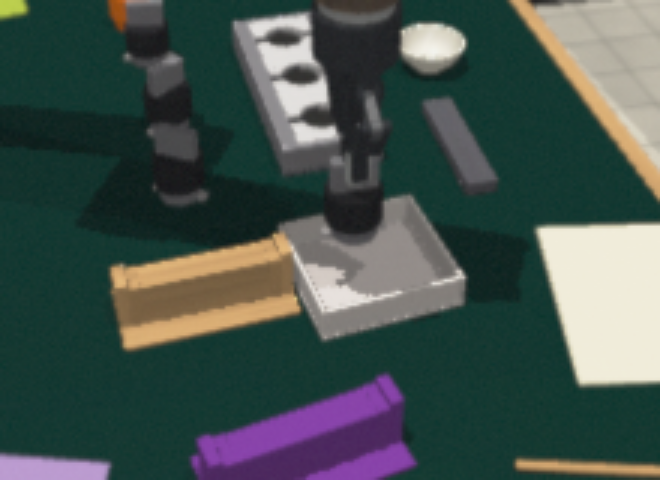

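servo_tool(motion="0 0 0 0.2 0.1 -0.6 1;0 0 0 0 0 -0.6 1;0 0 0 0 0 -0.5 1;0 0 0 0 0 0 1;0 0 0 0 0 0 1")

```text
clock: 10.25
ee_pos: [0.5946, -0.3066, 0.078]
orientation: [[0.001, -0.05, 0.999], [-0.004, 0.999, 0.05], [-1.0, -0.004, 0.001]]
wrist_force: [-0.2, 0.8, -0.9]
finger_gap: 0.0127
```

```bash
python3 -c "from h import *; st()"
```

```text
t 10.25 tcp [ 0.5946 -0.3066  0.078 ] yaw 92.85 tilt xy [ 0.0014 -0.0037] F [-0.2  0.8 -0.9] T [0.03 0.01 0.01] gap 0.0127 j [-27.  38.  15.  67.  -0. -30.]
```

servo_tool(motion="0 0 0 0 0 -0.25 1;0 0 0 0 0 -0.1 1;0 0 0 0 0 -0.05 1;0 0 0 0 0 0 1")

```text
clock: 10.65
ee_pos: [0.5966, -0.3059, 0.0683]
orientation: [[0.006, -0.052, 0.999], [-0.006, 0.999, 0.052], [-1.0, -0.006, 0.005]]
wrist_force: [0.4, -0.0, -0.8]
finger_gap: 0.0128
```

```bash
python3 -c "from h import *; st()"
```

```text
t 10.65 tcp [ 0.5966 -0.3059  0.0683] yaw 92.97 tilt xy [ 0.0055 -0.0057] F [ 0.4 -0.  -0.8] T [ 0.04  0.05 -0.02] gap 0.0128 j [-27.  39.  14.  65.  -0. -30.]
```

servo_tool(motion="0 0 0 0 0 -0.05 1;0 0 0 0 0 -0.05 1;0 0 0 0 0 0 1")

```text
clock: 10.95
ee_pos: [0.5971, -0.3065, 0.0685]
orientation: [[0.008, -0.051, 0.999], [-0.007, 0.999, 0.051], [-1.0, -0.007, 0.008]]
wrist_force: [0.5, -0.1, -1.5]
finger_gap: 0.0128
```

```bash
python3 -c "from h import *; st()"
```

```text
t 10.95 tcp [ 0.5971 -0.3065  0.0685] yaw 92.93 tilt xy [ 0.0084 -0.0066] F [ 0.5 -0.1 -1.5] T [-0.03 -0.01  0.  ] gap 0.0128 j [-27.  38.  14.  65.  -0. -30.]
```

servo_tool(motion="0 0 0 0 0 -0.12 1;0 0 0 0 0 -0.12 1;0 0 0 0 0 -0.05 1")

```text
clock: 11.25
ee_pos: [0.5991, -0.3085, 0.0677]
orientation: [[0.016, -0.05, 0.999], [-0.011, 0.999, 0.05], [-1.0, -0.012, 0.016]]
wrist_force: [-0.7, 1.7, 1.1]
finger_gap: 0.0128
```

```bash
python3 -c "from h import *; st()"
```

```text
t 11.25 tcp [ 0.5991 -0.3085  0.0677] yaw 92.88 tilt xy [ 0.0164 -0.0113] F [-0.7  1.7  1.1] T [0.22 0.18 0.  ] gap 0.0128 j [-27.  38.  14.  64.  -0. -30.]
```

servo_tool(motion="0 0 0 0 0 0 0.3;0 0 0 0 0 0 -0.3;0 0 0 0 0 0 -0.3;0 0 0 0 0 0.3 -0.3;0 0 0 0 0 1 -0.3;0 0 0 0 0 1 -0.3;0 0 0 0 0 0.5 -0.3;0 0 0 0 0 0 -0.3")

```text
clock: 12.05
ee_pos: [0.598, -0.3084, 0.153]
orientation: [[0.013, -0.05, 0.999], [-0.01, 0.999, 0.05], [-1.0, -0.011, 0.013]]
wrist_force: [-0.2, -0.6, 0.3]
finger_gap: 0.0555
```

```bash
python3 - <<'E'
from h import *
st()
p=ctrl.capture("side");cv2.imwrite("pics/s4.png",cv2.resize(p["color"][150:330,150:370,::-1],None,fx=3,fy=3))
p=ctrl.capture("top")
for b in bars(p,0.08,0.098,0.52,0.7,-0.4,-0.2): print(*b)
for b in bars(p,0.078,0.09,0.35,0.5,-0.2,0.3): print(*b)
E
```

```text
t 12.05 tcp [ 0.598  -0.3084  0.153 ] yaw 92.86 tilt xy [ 0.0131 -0.0101] F [-0.2 -0.6  0.3] T [ 0.05 -0.04 -0.01] gap 0.0555 j [-27.  35.  21.  75.  -0. -30.]
[446.3 -18.9] [13.4 43.5] 35.7 0.0831 64 [244. 240.] [114. 110. 111.]
[ 443.2 -145.8] [13.5 43.2] -32.0 0.0826 65 [285. 241.] [80. 78. 79.]
[437.6 129.9] [14.7 43.3] -11.3 0.0828 70 [195. 243.] [151. 146. 148.]
[424.  222.8] [13.9 44.4] 75.7 0.0824 68 [165. 248.] [238. 142.  10.]
```

View pics/s4.png

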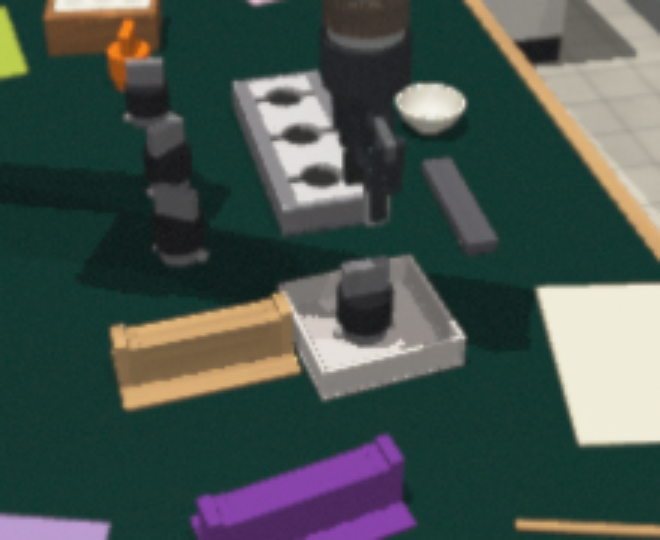

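servo_tool(motion="0.067 0.087 -0.58 -0.73 0.78 0 -0.3;0 0 -0.58 -0.73 0.78 -0.1 -0.3;0 0 -0.58 -0.73 0.78 -0.1 -0.3;0 0 -0.58 -0.73 0.78 -0.1 -0.3;0 0 -0.58 -0.73 0.78 -0.1 -0.3;0 0 -0.58 -0.73 0.78 -0.1 -0.3;0 0 -0.58 -0.73 0.78 -0.1 -0.3;0 0 0 0 0 0 -0.3")

```text
clock: 12.95
ee_pos: [0.4281, -0.1359, 0.117]
orientation: [[-0.024, 0.553, 0.833], [0.015, 0.833, -0.553], [-1.0, -0.0, -0.028]]
wrist_force: [0.2, 0.6, 0.2]
finger_gap: 0.0554
```

```bash
python3 - <<'E'
from h import *
st()
p=ctrl.capture("wrist");cv2.imwrite("pics/w5.png",p["color"][:,:,::-1])
for b in bars(p,0.078,0.09,0.35,0.5,-0.2,0.3): print(*b)
p=ctrl.capture("top")
for b in bars(p,0.076,0.1,0.52,0.7,-0.4,-0.2): print(*b)
E
```

```text
t 12.95 tcp [ 0.4281 -0.1359  0.117 ] yaw 56.4 tilt xy [-0.0238  0.0154] F [0.2 0.6 0.2] T [-0.05 -0.01  0.01] gap 0.0554 j [-18.  14. -17.  60.   0.  16.]
[447.2 -16.7] [14.6 45. ] 34.8 0.0823 1623 [426. 145.] [229. 224. 224.]
[ 443.2 -143.5] [13.8 43.5] -33.1 0.082 1235 [256. 243.] [167. 160. 160.]
[ 600.2 -309.2] [11.4 44.5] 1.7 0.0872 59 [337. 190.] [171. 165. 166.]
```

View pics/w5.png

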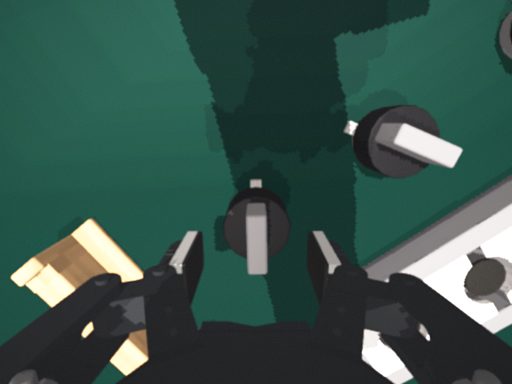

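servo_tool(motion="-0.1 -0.16 0.05 0.5 -0.25 -0.3 -0.3;0 0 0 0 0 -0.4 -0.3;0 0 0 0 0 -0.3 -0.3;0 0 0 0 0 0 -0.3")

```text
clock: 13.45
ee_pos: [0.4523, -0.1492, 0.087]
orientation: [[0.011, 0.546, 0.838], [-0.005, 0.838, -0.546], [-1.0, 0.002, 0.012]]
wrist_force: [-1.1, 0.3, 0.7]
finger_gap: 0.0555
```

```bash
python3 - <<'E'
from h import *
st()
E
```

```text
t 13.45 tcp [ 0.4523 -0.1492  0.087 ] yaw 56.91 tilt xy [ 0.0111 -0.0051] F [-1.1  0.3  0.7] T [0.07 0.   0.02] gap 0.0555 j [-18.  17. -18.  54.  -0.  15.]
```

servo_tool(motion="0.03 0.07 0 -0.26 0.16 -0.35 -0.3;0 0 0 0 0 -0.35 -0.3;0 0 0 0 0 0 -0.3;0 0 0 0 0 0 -0.3")

```text
clock: 13.85
ee_pos: [0.4444, -0.1448, 0.064]
orientation: [[-0.001, 0.546, 0.838], [-0.0, 0.838, -0.546], [-1.0, -0.001, -0.001]]
wrist_force: [0.6, -0.6, -0.1]
finger_gap: 0.0554
```

```bash
python3 - <<'E'
from h import *
st()
E
```

```text
t 13.85 tcp [ 0.4444 -0.1448  0.064 ] yaw 56.88 tilt xy [-0.0008 -0.0001] F [ 0.6 -0.6 -0.1] T [-0.02 -0.   -0.04] gap 0.0554 j [-18.  19. -20.  51.  -0.  15.]
```

Good alignment; lower ~5 mm and close.

servo_tool(motion="0 0 0 -0.03 0.03 -0.2 -0.3;0 0 0 0 0 0 -0.3;0 0 0 0 0 0 0.4;0 0 0 0 0 0 1;0 0 0 0 0 0 1;0 0 0 0 0 0 1;0 0 0 0 0 0 1", newtons=60)

```text
clock: 14.55
ee_pos: [0.4442, -0.1439, 0.0585]
orientation: [[0.001, 0.546, 0.838], [-0.001, 0.838, -0.546], [-1.0, 0.0, 0.001]]
wrist_force: [0.3, -0.1, -1.2]
finger_gap: 0.0129
```

```bash
python3 - <<'E'
from h import *
st()
E
```

```text
t 14.55 tcp [ 0.4442 -0.1439  0.0585] yaw 56.9 tilt xy [ 0.0013 -0.0008] F [ 0.3 -0.1 -1.2] T [0.02 0.01 0.03] gap 0.0129 j [-18.  19. -21.  50.  -0.  15.]
```

servo_tool(motion="0 0 0 0 0 0.9 1;0 0 0 0.1 0.1 0.9 1;0 0 0.7 0.9 0.3 0.3 1;0 0 0.7 0.9 0.3 0 1;0 0 0.7 0.9 0.3 0 1;0 0 0.7 0.9 0.3 0 1;0 0 0.7 0.9 0.3 0 1;0 0 0.4 0.5 0.2 0 1")

```text
clock: 15.35
ee_pos: [0.5977, -0.088, 0.123]
orientation: [[-0.004, -0.027, 1.0], [-0.003, 1.0, 0.027], [-1.0, -0.003, -0.004]]
wrist_force: [0.7, -0.0, -0.5]
finger_gap: 0.0127
```

servo_tool(motion="0 0 0 0 0 0 1;0 0 0 0 0 0 1")

```text
clock: 15.55
ee_pos: [0.5989, -0.0869, 0.1216]
orientation: [[-0.005, -0.029, 1.0], [-0.003, 1.0, 0.029], [-1.0, -0.003, -0.005]]
wrist_force: [-1.6, -0.3, -2.2]
finger_gap: 0.013
```

```bash
python3 - <<'E'
from h import *
st()
E
```

```text
t 15.55 tcp [ 0.5989 -0.0869  0.1216] yaw 91.64 tilt xy [-0.0046 -0.0033] F [-1.6 -0.3 -2.2] T [0.03 0.01 0.03] gap 0.013 j [ -8.  29.   7.  68.  -0. -10.]
```

servo_tool(motion="0.02 -0.03 0.05 0.38 0.01 -0.25 1;0 0 0 0 0 -0.25 1;0 0 0 0 0 0 1;0 0 0 0 0 0 1")

```text
clock: 15.95
ee_pos: [0.6083, -0.0878, 0.1045]
orientation: [[-0.003, -0.033, 0.999], [0.0, 0.999, 0.033], [-1.0, 0.0, -0.003]]
wrist_force: [-0.6, -0.0, -0.8]
finger_gap: 0.0127
```

```bash
python3 - <<'E'
from h import *
st()
E
```

```text
t 15.95 tcp [ 0.6083 -0.0878  0.1045] yaw 91.88 tilt xy [-0.0032  0.    ] F [-0.6 -0.  -0.8] T [-0.   -0.04  0.01] gap 0.0127 j [ -8.  31.   7.  66.  -0. -10.]
```

servo_tool(motion="0 -0.02 0 0.08 0.04 -0.3 1;0 0 0 0 0 -0.15 1;0 0 0 0 0 0 1")

```text
clock: 16.25
ee_pos: [0.6107, -0.0871, 0.0906]
orientation: [[0.001, -0.032, 0.999], [-0.0, 0.999, 0.032], [-1.0, -0.0, 0.001]]
wrist_force: [0.4, 0.8, -0.6]
finger_gap: 0.0133
```

```bash
python3 - <<'E'
from h import *
st()
E
```

```text
t 16.25 tcp [ 0.6107 -0.0871  0.0906] yaw 91.82 tilt xy [ 0.0012 -0.0002] F [ 0.4  0.8 -0.6] T [ 0.05  0.06 -0.  ] gap 0.0133 j [ -8.  32.   6.  64.  -0. -10.]
```

servo_tool(motion="0 0 0 0 0 -0.2 1;0 0 0 0 0 -0.15 1;0 0 0 0 0 -0.05 1")

```text
clock: 16.55
ee_pos: [0.6113, -0.0872, 0.0807]
orientation: [[0.004, -0.032, 0.999], [-0.001, 0.999, 0.032], [-1.0, -0.001, 0.004]]
wrist_force: [-2.8, 0.0, 6.7]
finger_gap: 0.0127
```

```bash
python3 - <<'E'
from h import *
st()
E
```

```text
t 16.55 tcp [ 0.6113 -0.0872  0.0807] yaw 91.81 tilt xy [ 0.0041 -0.0006] F [-2.8  0.   6.7] T [0.18 0.71 0.03] gap 0.0127 j [ -8.  32.   5.  63.   0. -10.]
```

servo_tool(motion="0 0 -0.5 -0.02 0 -0.07 1;0 0 -0.8 -0.02 0 -0.05 1;0 0.02 -0.8 -0.02 0 -0.05 1")

```text
clock: 16.85
ee_pos: [0.6116, -0.0879, 0.0793]
orientation: [[0.007, 0.29, 0.957], [-0.004, 0.957, -0.29], [-1.0, -0.002, 0.008]]
wrist_force: [-2.1, -0.4, 6.7]
finger_gap: 0.0128
```

```bash
python3 - <<'E'
from h import *
st()
E
```

```text
t 16.85 tcp [ 0.6116 -0.0879  0.0793] yaw 73.13 tilt xy [ 0.0071 -0.0043] F [-2.1 -0.4  6.7] T [-0.01  0.43  0.05] gap 0.0128 j [-8. 32.  5. 62. -0.  9.]
```

servo_tool(motion="0 0.02 -0.8 -0.02 0.02 -0.04 1;0 0.02 -0.8 -0.02 0.02 -0.04 1;0 0.02 -0.8 -0.02 0.02 -0.04 1")

```text
clock: 17.15
ee_pos: [0.6119, -0.0876, 0.08]
orientation: [[0.002, 0.621, 0.784], [-0.009, 0.784, -0.621], [-1.0, -0.006, 0.008]]
wrist_force: [-1.8, -0.3, 7.4]
finger_gap: 0.0125
```

```bash
python3 - <<'E'
from h import *
st()
E
```

```text
t 17.15 tcp [ 0.6119 -0.0876  0.08  ] yaw 51.6 tilt xy [ 0.0025 -0.0093] F [-1.8 -0.3  7.4] T [-0.09  0.55  0.04] gap 0.0125 j [-8. 32.  5. 63. -1. 30.]
```

servo_tool(motion="0.04 0.02 -0.8 -0.02 0.02 -0.05 1;0.02 0.02 -0.8 -0.02 0.02 -0.05 1;0 0.02 -0.8 -0.02 0.02 -0.05 1;0 0.02 -0.8 -0.02 0.02 -0.05 1;0 0 -0.8 0 0 -0.05 1")

```text
clock: 17.65
ee_pos: [0.6108, -0.0871, 0.079]
orientation: [[-0.005, 0.963, 0.271], [-0.003, 0.271, -0.963], [-1.0, -0.005, 0.002]]
wrist_force: [-3.2, 0.6, 7.4]
finger_gap: 0.0126
```

```bash
python3 - <<'E'
from h import *
st()
E
```

```text
t 17.65 tcp [ 0.6108 -0.0871  0.079 ] yaw 15.74 tilt xy [-0.0047 -0.0031] F [-3.2  0.6  7.4] T [0.05 0.76 0.09] gap 0.0126 j [-8. 33.  6. 63. -0. 66.]
```

servo_tool(motion="0 0 -0.5 0 0 -0.05 1;0 0 -0.4 0 0 -0.05 1;0 0 -0.2 0 0 -0.03 1")

```text
clock: 17.95
ee_pos: [0.6097, -0.0872, 0.0788]
orientation: [[-0.005, 0.995, 0.102], [-0.003, 0.102, -0.995], [-1.0, -0.005, 0.002]]
wrist_force: [-3.6, 0.1, 6.7]
finger_gap: 0.0128
```

```bash
python3 - <<'E'
from h import *
st()
E
```

```text
t 17.95 tcp [ 0.6097 -0.0872  0.0788] yaw 5.84 tilt xy [-0.0049 -0.0029] F [-3.6  0.1  6.7] T [0.12 1.09 0.21] gap 0.0128 j [-8. 33.  5. 63. -0. 76.]
```

servo_tool(motion="0 0 0.2 0 0 0.1 1;0 0 0.1 0 0 0.1 1;0 0 0 0 0 0 1")

```text
clock: 18.25
ee_pos: [0.6097, -0.0874, 0.0855]
orientation: [[-0.004, 0.989, 0.148], [-0.004, 0.148, -0.989], [-1.0, -0.004, 0.003]]
wrist_force: [0.1, -0.1, -0.5]
finger_gap: 0.0126
```

```bash
python3 - <<'E'
from h import *
st()
E
```

```text
t 18.25 tcp [ 0.6097 -0.0874  0.0855] yaw 8.5 tilt xy [-0.0037 -0.0038] F [ 0.1 -0.1 -0.5] T [ 0.06 -0.17 -0.03] gap 0.0126 j [-8. 32.  6. 64. -0. 73.]
```

servo_tool(motion="0 0 0 0 0 0 0.3;0 0 0 0 0 0 -0.3;0 0 0 0 0 0 -0.3;0 0 0 0 0 0.4 -0.3;0 0 0 0 0 0.6 -0.3;0 0 0.5 -0.2 0.2 0.4 -0.3;0 0 0.8 -0.5 0.3 0 -0.3;0 0 0.8 -0.5 0.3 0 -0.3")

```text
clock: 19.05
ee_pos: [0.5751, -0.0638, 0.1309]
orientation: [[0.001, 0.89, 0.455], [-0.006, 0.455, -0.89], [-1.0, -0.002, 0.006]]
wrist_force: [-0.5, -0.7, -0.6]
finger_gap: 0.0555
```

servo_tool(motion="0 0 1 -0.8 0.3 0 -0.3;0 0 1 -0.8 0.3 0 -0.3;0 0 1 -0.8 0.3 0 -0.3;0 0 1 -0.8 0 0 -0.3;0 0 1 -0.5 0 0 -0.3;0 0 1 0 0 0 -0.3;0 0 1 0 0 0 -0.3")

```text
clock: 19.75
ee_pos: [0.4609, -0.0343, 0.1391]
orientation: [[0.014, 0.047, 0.999], [0.003, 0.999, -0.047], [-1.0, 0.003, 0.014]]
wrist_force: [-0.1, 0.4, -0.1]
finger_gap: 0.0556
```

```bash
python3 - <<'E'
from h import *
st()
p=ctrl.capture("wrist");cv2.imwrite("pics/w6.png",p["color"][:,:,::-1])
for b in bars(p,0.078,0.09,0.35,0.5,-0.2,0.3): print(*b)
for b in bars(p,0.1,0.12,0.5,0.7,-0.2,0.3): print(*b)
p=ctrl.capture("top")
for b in bars(p,0.1,0.12,0.5,0.7,-0.2,0.3): print("top",*b)
p=ctrl.capture("side")
for b in bars(p,0.1,0.12,0.5,0.7,-0.2,0.3): print("side",*b)
E
```

```text
t 19.75 tcp [ 0.4609 -0.0343  0.1391] yaw 87.32 tilt xy [0.0137 0.0025] F [-0.1  0.4 -0.1] T [0.01 0.04 0.04] gap 0.0556 j [ -4.  13. -16.  61.   0.  -2.]
[438.1 131.8] [15.4 43.6] -9.5 0.0822 1316 [482. 166.] [235. 233. 233.]
[446.9 -16.7] [14.2 43.8] 35.0 0.0821 1129 [276. 187.] [179. 173. 174.]
top [609.  -87.8] [13.9 43.7] -79.4 0.1093 72 [266. 186.] [156. 151. 153.]
side [609.2 -87.4] [14.  43.2] -81.0 0.1094 51 [257. 190.] [120. 118. 120.]
```

View pics/w6.png

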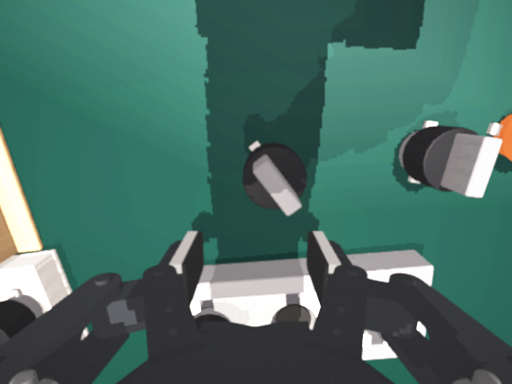

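servo_tool(motion="0 0.09 0.9 -0.09 0.12 -0.3 -0.3;0 0 0.9 -0.09 0.12 -0.3 -0.3;0 0 0.9 -0.09 0.12 -0.3 -0.3;0 0 0.9 -0.09 0.12 -0.3 -0.3;0 0 0.8 -0.09 0.12 -0.3 -0.3;0 0 0 0 0 0 -0.3;0 0 0 0 0 0 -0.3")

```text
clock: 20.6
ee_pos: [0.4513, -0.0162, 0.0955]
orientation: [[0.003, -0.569, 0.822], [0.005, 0.822, 0.569], [-1.0, 0.002, 0.006]]
wrist_force: [-0.4, 0.7, -0.4]
finger_gap: 0.0553
```

```bash
python3 - <<'E'
from h import *
st()
E
```

```text
t 20.6 tcp [ 0.4513 -0.0162  0.0955] yaw 124.67 tilt xy [0.0035 0.0048] F [-0.4  0.7 -0.4] T [-0.    0.01  0.04] gap 0.0553 j [ -2.  15. -20.  55.   0. -37.]
```

servo_tool(motion="-0.02 0.02 0.03 -0.12 -0.02 -0.4 -0.3;0 0 0 -0.02 0 -0.4 -0.3;0 0 0 -0.02 0 -0.35 -0.3;0 0 0 0 0 0 -0.3;0 0 0 0 0 0 -0.3")

```text
clock: 21.1
ee_pos: [0.4477, -0.0176, 0.0598]
orientation: [[0.003, -0.565, 0.825], [0.001, 0.825, 0.565], [-1.0, -0.001, 0.003]]
wrist_force: [0.6, 0.2, 1.4]
finger_gap: 0.0554
```

```bash
python3 - <<'E'
from h import *
st()
E
```

```text
t 21.1 tcp [ 0.4477 -0.0176  0.0598] yaw 124.4 tilt xy [0.003  0.0009] F [0.6 0.2 1.4] T [-0.06  0.04 -0.  ] gap 0.0554 j [ -2.  17. -24.  49.   0. -37.]
```

servo_tool(motion="0 0.02 0.03 0 0.02 -0.04 -0.3;0 0 0 0 0 0 0.4;0 0 0 0 0 0 1;0 0 0 0 0 0 1;0 0 0 0 0 0 1;0 0 0 0 0 0 1;0 0 0 0 0 0 1", newtons=60)

```text
clock: 21.8
ee_pos: [0.4485, -0.017, 0.0594]
orientation: [[0.002, -0.568, 0.823], [0.001, 0.823, 0.568], [-1.0, -0.0, 0.002]]
wrist_force: [0.4, 0.6, -0.9]
finger_gap: 0.0127
```

```bash
python3 - <<'E'
from h import *
st()
E
```

```text
t 21.8 tcp [ 0.4485 -0.017   0.0594] yaw 124.62 tilt xy [0.0016 0.0007] F [ 0.4  0.6 -0.9] T [-0.   -0.05  0.03] gap 0.0127 j [ -2.  17. -23.  49.   0. -37.]
```

servo_tool(motion="0 0 0 0 0 0.9 1;0 0 0 0.1 0 0.9 1;0 0 -0.65 0.9 0.1 0.4 1;0 0 -0.65 0.9 0.1 0 1;0 0 -0.65 0.9 0.1 0 1;0 0 -0.65 0.9 0.1 0 1;0 0 -0.65 0.9 0.1 0 1;0 0 -0.5 0.6 0.1 0 1")

```text
clock: 22.6
ee_pos: [0.6041, 0.0013, 0.1267]
orientation: [[-0.004, -0.018, 1.0], [0.005, 1.0, 0.018], [-1.0, 0.005, -0.004]]
wrist_force: [-0.2, 0.5, -1.1]
finger_gap: 0.0128
```

servo_tool(motion="0 0 0 0.1 0 0 1;0 0 0 0 0 0 1;0 0 0 0 0 0 1")

```text
clock: 22.9
ee_pos: [0.6076, 0.0016, 0.1247]
orientation: [[-0.007, -0.02, 1.0], [0.005, 1.0, 0.02], [-1.0, 0.005, -0.007]]
wrist_force: [-0.6, -0.4, -0.5]
finger_gap: 0.0131
```

```bash
python3 - <<'E'
from h import *
st()
E
```

```text
t 22.9 tcp [0.6076 0.0016 0.1247] yaw 91.14 tilt xy [-0.0068  0.0047] F [-0.6 -0.4 -0.5] T [-0.03 -0.02  0.  ] gap 0.0131 j [ 0. 30.  8. 68.  0. -1.]
```

servo_tool(motion="-0.03 -0.045 0.1 0 0 -0.3 1;0 0 0 0 0 -0.3 1;0 0 0 0 0 -0.2 1;0 0 0 0 0 0 1;0 0 0 0 0 0 1")

```text
clock: 23.4
ee_pos: [0.6037, 0.0009, 0.0998]
orientation: [[-0.003, -0.036, 0.999], [-0.0, 0.999, 0.036], [-1.0, 0.0, -0.003]]
wrist_force: [0.0, 0.4, -0.9]
finger_gap: 0.0125
```

```bash
python3 - <<'E'
from h import *
st()
E
```

```text
t 23.4 tcp [0.6037 0.0009 0.0998] yaw 92.06 tilt xy [-0.0033 -0.    ] F [ 0.   0.4 -0.9] T [ 0.02 -0.06 -0.01] gap 0.0125 j [ 0. 30.  5. 65. -0. -2.]
```

servo_tool(motion="0 -0.02 0 0.12 0 -0.1 1;0 0 0 0 0 -0.1 1;0 0 0 0 0 0 1;0 0 0 0 0 0 1")

```text
clock: 23.8
ee_pos: [0.6083, 0.0008, 0.0942]
orientation: [[0.002, -0.036, 0.999], [-0.0, 0.999, 0.036], [-1.0, -0.0, 0.002]]
wrist_force: [0.4, 1.3, -1.9]
finger_gap: 0.0128
```

```bash
python3 - <<'E'
from h import *
st()
E
```

```text
t 23.8 tcp [0.6083 0.0008 0.0942] yaw 92.05 tilt xy [ 0.0016 -0.    ] F [ 0.4  1.3 -1.9] T [-0.05  0.01  0.02] gap 0.0128 j [ 0. 31.  5. 64. -0. -2.]
```

servo_tool(motion="0 0 0 -0.02 0 -0.2 1;0 0 0 0 0 -0.2 1;0 0 0 0 0 -0.12 1;0 0 0 0 0 -0.05 1")

```text
clock: 24.2
ee_pos: [0.6091, 0.0009, 0.0796]
orientation: [[0.006, -0.036, 0.999], [-0.0, 0.999, 0.036], [-1.0, -0.0, 0.006]]
wrist_force: [-2.5, 0.9, 7.4]
finger_gap: 0.0131
```

```bash
python3 - <<'E'
from h import *
st()
E
```

```text
t 24.2 tcp [0.6091 0.0009 0.0796] yaw 92.06 tilt xy [ 0.0064 -0.0001] F [-2.5  0.9  7.4] T [-0.01  0.72  0.01] gap 0.0131 j [ 0. 31.  3. 62. -0. -2.]
```

Depth about 15.5 mm, force as expected. Turn clockwise.

servo_tool(motion="0 0.02 -0.5 -0.02 0 -0.05 1;0 0.02 -0.8 -0.02 0 -0.04 1;0 0.02 -0.8 -0.02 0 -0.04 1;0 0.02 -0.8 -0.02 0.02 -0.04 1;0 0.02 -0.8 -0.02 0.02 -0.04 1")

```text
clock: 24.7
ee_pos: [0.6088, 0.0002, 0.0797]
orientation: [[-0.001, 0.514, 0.858], [-0.006, 0.858, -0.514], [-1.0, -0.006, 0.003]]
wrist_force: [-2.4, -1.6, 7.6]
finger_gap: 0.0127
```

```bash
python3 - <<'E'
from h import *
st()
E
```

```text
t 24.7 tcp [6.088e-01 2.000e-04 7.970e-02] yaw 59.06 tilt xy [-0.0006 -0.0062] F [-2.4 -1.6  7.6] T [-0.3   0.56  0.04] gap 0.0127 j [ 0. 32.  4. 62. -0. 31.]
```

servo_tool(motion="0.03 0.01 -0.8 -0.02 0.02 -0.04 1;0.02 0.01 -0.8 -0.02 0.02 -0.04 1;0 0.01 -0.8 -0.02 0.02 -0.04 1;0 0.01 -0.8 -0.02 0.02 -0.04 1;0 0 -0.8 -0.02 0.02 -0.05 1;0 0 -0.8 0 0 -0.05 1;0 0 -0.5 0 0 -0.05 1;0 0 -0.3 0 0 -0.05 1")

```text
clock: 25.5
ee_pos: [0.6071, -0.0006, 0.0794]
orientation: [[0.0, 0.988, 0.153], [-0.005, 0.153, -0.988], [-1.0, -0.001, 0.005]]
wrist_force: [-4.0, 0.1, 10.1]
finger_gap: 0.0129
```

```bash
python3 - <<'E'
from h import *
st()
E
```

```text
t 25.5 tcp [ 6.071e-01 -6.000e-04  7.940e-02] yaw 8.8 tilt xy [ 0.0003 -0.0053] F [-4.   0.1 10.1] T [0.08 1.47 0.26] gap 0.0129 j [ 0. 32.  3. 62. -0. 81.]
```

servo_tool(motion="0 0 0.15 0 0 0.1 1;0 0 0.1 0 0 0.1 1;0 0 0 0 0 0 1")

```text
clock: 25.8
ee_pos: [0.6068, -0.0005, 0.0864]
orientation: [[0.001, 0.982, 0.19], [-0.005, 0.19, -0.982], [-1.0, 0.0, 0.005]]
wrist_force: [-0.2, 1.0, -0.5]
finger_gap: 0.0129
```

```bash
python3 - <<'E'
from h import *
st()
E
```

```text
t 25.8 tcp [ 6.068e-01 -5.000e-04  8.640e-02] yaw 10.97 tilt xy [ 0.0013 -0.0048] F [-0.2  1.  -0.5] T [ 0.07 -0.03 -0.01] gap 0.0129 j [ 0. 31.  4. 63. -0. 79.]
```

servo_tool(motion="0 0 0 0 0 0 0.3;0 0 0 0 0 0 -0.3;0 0 0 0 0 0 -0.3;0 0 0 0 0 0.4 -0.3;0 0 0 0 0 0.6 -0.3;0 0 0.5 -0.2 0.1 0.4 -0.3;0 0 0.8 -0.5 0.3 0 -0.3;0 0 0.8 -0.5 0.4 0 -0.3")

```text
clock: 26.6
ee_pos: [0.5722, 0.0226, 0.1313]
orientation: [[0.005, 0.871, 0.492], [-0.006, 0.492, -0.871], [-1.0, 0.002, 0.008]]
wrist_force: [0.4, 1.4, 0.1]
finger_gap: 0.0554
```

servo_tool(motion="0 0 1 -0.8 0.4 0 -0.3;0 0 1 -0.8 0.4 0 -0.3;0 0 1 -0.7 0.4 0 -0.3;0 0 1 -0.7 0.4 0 -0.3;0 0 1 -0.5 0.4 0 -0.3;0 0 0.5 -0.2 0.3 0 -0.3;0 0 0 0 0 0 -0.3")

```text
clock: 27.3
ee_pos: [0.4582, 0.0951, 0.1391]
orientation: [[0.016, 0.221, 0.975], [0.005, 0.975, -0.221], [-1.0, 0.009, 0.015]]
wrist_force: [0.0, 0.3, -0.9]
finger_gap: 0.0557
```

```bash
python3 - <<'E'
from h import *
st()
p=ctrl.capture("wrist");cv2.imwrite("pics/w7.png",p["color"][:,:,::-1])
for b in bars(p,0.078,0.09,0.3,0.55,-0.2,0.3): print(*b)
p=ctrl.capture("top");cv2.imwrite("pics/t7.png",p["color"][:,:,::-1])
for b in bars(p,0.1,0.12,0.5,0.7,-0.2,0.3): print("top",*b)
p=ctrl.capture("side")
for b in bars(p,0.1,0.12,0.5,0.7,-0.2,0.3): print("side",*b)
E
```

```text
t 27.3 tcp [0.4582 0.0951 0.1391] yaw 77.24 tilt xy [0.0162 0.0053] F [ 0.   0.3 -0.9] T [-0.06  0.   -0.01] gap 0.0557 j [ 12.  13. -15.  61.   0.  24.]
[425.4 225.3] [14.2 44.8] 75.3 0.0822 1350 [426. 123.] [255. 246. 167.]
[438.3 132.3] [14.3 44.1] -9.6 0.082 1212 [297. 169.] [246. 244. 244.]
top [608.8 -88. ] [14.1 44.1] -80.1 0.1097 73 [266. 186.] [163. 158. 159.]
top [606.5  -0.9] [14.3 42.7] -78.1 0.1093 70 [238. 187.] [161. 156. 158.]
side [607.3  -0.9] [13.7 49. ] -81.4 0.1088 46 [250. 177.] [114. 114. 116.]
side [609.1 -87.9] [13.2 45.1] -77.2 0.1086 53 [257. 190.] [115. 113. 115.]
```

View pics/w7.png

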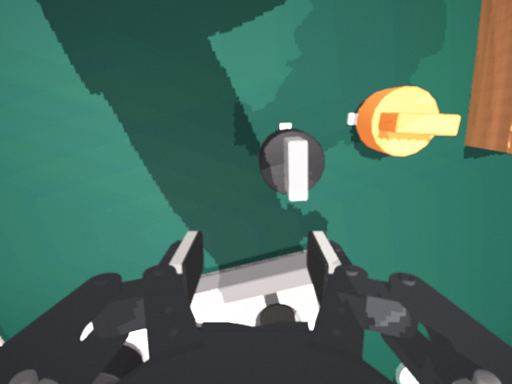

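servo_tool(motion="-0.035 0.1 0.18 -0.15 0.31 -0.3 -0.3;0 0 0.17 -0.15 0.31 -0.3 -0.3;0 0 0 -0.15 0.31 -0.3 -0.3;0 0 0 -0.15 0.3 -0.3 -0.3;0 0 0 0 0 -0.3 -0.3;0 0 0 0 0 0 -0.3;0 0 0 0 0 0 -0.3")

```text
clock: 28.15
ee_pos: [0.4397, 0.1333, 0.0879]
orientation: [[-0.003, 0.172, 0.985], [-0.002, 0.985, -0.172], [-1.0, -0.002, -0.003]]
wrist_force: [-0.0, -0.1, 0.0]
finger_gap: 0.0556
```

```bash
python3 - <<'E'
from h import *
st()
E
```

```text
t 28.15 tcp [0.4397 0.1333 0.0879] yaw 80.12 tilt xy [-0.0029 -0.0019] F [-0.  -0.1  0. ] T [-0.02 -0.03 -0.05] gap 0.0556 j [ 17.  16. -19.  55.  -0.  27.]
```

servo_tool(motion="0 0 0 0 0 -0.4 -0.3;0 0 0 0 0 -0.4 -0.3;0 0 0 0 0 -0.1 -0.3;0 0 0 0 0 0 -0.3;0 0 0 0 0 0 -0.3")

```text
clock: 28.65
ee_pos: [0.4419, 0.1328, 0.062]
orientation: [[0.001, 0.174, 0.985], [-0.001, 0.985, -0.174], [-1.0, -0.001, 0.001]]
wrist_force: [-0.4, 0.2, -1.0]
finger_gap: 0.0554
```

```bash
python3 - <<'E'
from h import *
st()
E
```

```text
t 28.65 tcp [0.4419 0.1328 0.062 ] yaw 80.0 tilt xy [ 0.001  -0.0013] F [-0.4  0.2 -1. ] T [ 0.09 -0.05 -0.04] gap 0.0554 j [ 17.  18. -21.  51.  -0.  27.]
```

servo_tool(motion="0 0 0 -0.08 0 -0.12 -0.3;0 0 0 0 0 0 -0.3;0 0 0 0 0 0 0.4;0 0 0 0 0 0 1;0 0 0 0 0 0 1;0 0 0 0 0 0 1;0 0 0 0 0 0 1", newtons=60)

```text
clock: 29.35
ee_pos: [0.4405, 0.133, 0.0597]
orientation: [[0.004, 0.174, 0.985], [-0.0, 0.985, -0.174], [-1.0, 0.0, 0.004]]
wrist_force: [0.5, 0.1, -0.7]
finger_gap: 0.0127
```

```bash
python3 - <<'E'
from h import *
st()
E
```

```text
t 29.35 tcp [0.4405 0.133  0.0597] yaw 79.98 tilt xy [ 0.0041 -0.0005] F [ 0.5  0.1 -0.7] T [-0.02  0.01  0.07] gap 0.0127 j [ 17.  18. -22.  50.  -0.  27.]
```

servo_tool(motion="0 0 0 0 0 0.9 1;0 0 0 0.1 0 0.9 1;0 0 0.25 0.9 -0.25 0.4 1;0 0 0.25 0.9 -0.25 0 1;0 0 0.25 0.9 -0.25 0 1;0 0 0.25 0.9 -0.25 0 1;0 0 0.25 0.9 -0.25 0 1;0 0 0.15 0.65 -0.2 0 1")

```text
clock: 30.15
ee_pos: [0.5977, 0.0879, 0.1265]
orientation: [[-0.003, -0.048, 0.999], [-0.003, 0.999, 0.048], [-1.0, -0.003, -0.003]]
wrist_force: [-0.5, -0.1, -2.1]
finger_gap: 0.0127
```

servo_tool(motion="0 0 0 0.1 0 0 1;0 0 0 0 0 0 1;0 0 0 0 0 0 1")

```text
clock: 30.45
ee_pos: [0.6013, 0.0871, 0.1244]
orientation: [[-0.006, -0.045, 0.999], [-0.003, 0.999, 0.045], [-1.0, -0.003, -0.006]]
wrist_force: [0.2, 0.5, -1.5]
finger_gap: 0.0129
```

```bash
python3 - <<'E'
from h import *
st()
E
```

```text
t 30.45 tcp [0.6013 0.0871 0.1244] yaw 92.6 tilt xy [-0.0059 -0.0031] F [ 0.2  0.5 -1.5] T [ 0.01 -0.01 -0.04] gap 0.0129 j [ 8. 30.  8. 68. -0.  6.]
```

servo_tool(motion="0.02 -0.03 -0.07 0.17 0.07 -0.3 1;0 0 0 0.03 0 -0.3 1;0 0 0 0 0 -0.2 1;0 0 0 0 0 0 1;0 0 0 0 0 0 1")

```text
clock: 30.95
ee_pos: [0.604, 0.0907, 0.0976]
orientation: [[-0.005, -0.036, 0.999], [0.0, 0.999, 0.036], [-1.0, 0.0, -0.005]]
wrist_force: [0.2, -0.1, -1.2]
finger_gap: 0.0125
```

```bash
python3 - <<'E'
from h import *
st()
E
```

```text
t 30.95 tcp [0.604  0.0907 0.0976] yaw 92.06 tilt xy [-0.005  0.   ] F [ 0.2 -0.1 -1.2] T [ 0.02 -0.02 -0.01] gap 0.0125 j [ 9. 31.  6. 65.  0.  6.]
```

servo_tool(motion="0 -0.03 0 0.05 -0.05 -0.1 1;0 0 0 0 0 -0.1 1;0 0 0 0 0 0 1")

```text
clock: 31.25
ee_pos: [0.6061, 0.0892, 0.092]
orientation: [[0.002, -0.036, 0.999], [0.0, 0.999, 0.036], [-1.0, 0.0, 0.002]]
wrist_force: [0.0, 0.3, -0.9]
finger_gap: 0.0126
```

```bash
python3 - <<'E'
from h import *
st()
E
```

```text
t 31.25 tcp [0.6061 0.0892 0.092 ] yaw 92.06 tilt xy [0.0015 0.0002] F [ 0.   0.3 -0.9] T [ 0.03 -0.01 -0.07] gap 0.0126 j [ 8. 31.  5. 64. -0.  6.]
```

servo_tool(motion="0 0 0 -0.02 0 -0.2 1;0 0 0 0 0 -0.17 1;0 0 0 0 0 -0.07 1;0 0 0 0 0 -0.05 1")

```text
clock: 31.65
ee_pos: [0.6066, 0.0891, 0.0804]
orientation: [[0.006, -0.036, 0.999], [0.001, 0.999, 0.036], [-1.0, 0.001, 0.006]]
wrist_force: [-2.5, -0.5, 7.1]
finger_gap: 0.0129
```

```bash
python3 - <<'E'
from h import *
st()
E
```

```text
t 31.65 tcp [0.6066 0.0891 0.0804] yaw 92.04 tilt xy [0.0061 0.0011] F [-2.5 -0.5  7.1] T [-0.02  0.67  0.02] gap 0.0129 j [ 8. 32.  4. 62.  0.  6.]
```

servo_tool(motion="0 0.02 -0.5 -0.02 0 -0.05 1;0 0.02 -0.8 -0.02 0 -0.04 1;0 0.02 -0.8 -0.02 0 -0.04 1;0 0.02 -0.8 -0.02 0.02 -0.04 1;0 0.02 -0.8 -0.02 0.02 -0.04 1")

```text
clock: 32.15
ee_pos: [0.6062, 0.0893, 0.0802]
orientation: [[0.0, 0.515, 0.857], [-0.002, 0.857, -0.515], [-1.0, -0.001, 0.001]]
wrist_force: [-1.6, -3.4, 7.6]
finger_gap: 0.0128
```

```bash
python3 - <<'E'
from h import *
st()
E
```

```text
t 32.15 tcp [0.6062 0.0893 0.0802] yaw 58.99 tilt xy [ 0.0002 -0.0017] F [-1.6 -3.4  7.6] T [-0.53  0.67  0.13] gap 0.0128 j [ 8. 32.  5. 63. -0. 39.]
```

servo_tool(motion="0.02 0.01 -0.8 -0.02 0 -0.04 1;0 0.01 -0.8 -0.02 0 -0.04 1;0 0.01 -0.8 -0.02 0 -0.04 1;0 0.01 -0.8 -0.02 0.02 -0.04 1;0 0 -0.8 -0.02 0.02 -0.05 1;0 0 -0.8 0 0 -0.05 1;0 0 -0.5 0 0 -0.05 1;0 0 -0.3 0 0 -0.05 1")

```text
clock: 32.95
ee_pos: [0.6044, 0.0874, 0.0798]
orientation: [[0.003, 0.988, 0.151], [-0.004, 0.151, -0.988], [-1.0, 0.002, 0.004]]
wrist_force: [-5.0, -1.5, 9.6]
finger_gap: 0.0129
```

servo_tool(motion="0 0 0.15 0 0 0.1 1;0 0 0.1 0 0 0.1 1;0 0 0 0 0 0 1")

```text
clock: 33.25
ee_pos: [0.6044, 0.0873, 0.0867]
orientation: [[0.004, 0.982, 0.188], [-0.004, 0.188, -0.982], [-1.0, 0.004, 0.004]]
wrist_force: [0.2, -0.0, -0.3]
finger_gap: 0.0129
```

```bash
python3 - <<'E'
from h import *
st()
E
```

```text
t 33.25 tcp [0.6044 0.0873 0.0867] yaw 10.86 tilt xy [ 0.0044 -0.0036] F [ 0.2 -0.  -0.3] T [-0.02 -0.15  0.02] gap 0.0129 j [ 8. 31.  4. 63. -0. 87.]
```

servo_tool(motion="0 0 0 0 0 0 0.3;0 0 0 0 0 0 -0.3;0 0 0 0 0 0 -0.3;0 0 0 0 0 0.4 -0.3;0 0 0 0 0 0.8 -0.3;0 0 0.5 -0.2 0.3 1 -0.3;0 0 0.8 -0.5 0.8 1 -0.3;0 0 0.8 -0.5 0.8 0.8 -0.3")

```text
clock: 34.05
ee_pos: [0.5655, 0.142, 0.2068]
orientation: [[-0.003, 0.873, 0.487], [-0.007, 0.487, -0.873], [-1.0, -0.006, 0.005]]
wrist_force: [0.6, -0.1, 0.7]
finger_gap: 0.0554
```

servo_tool(motion="0 0 1 -0.6 1 0.4 -0.3;0 0 1 -0.6 1 0.2 -0.3;0 0 1 -0.6 1 0 -0.3;0 0 1 -0.6 1 0 -0.3;0 0 1 -0.6 1 0 -0.3;0 0 0.8 -0.6 1 0 -0.3;0 0 0.5 -0.5 1 0 -0.3;0 0 0 0 0.3 0 -0.3")

```text
clock: 34.85
ee_pos: [0.4395, 0.3719, 0.2419]
orientation: [[0.018, 0.1, 0.995], [0.013, 0.995, -0.1], [-1.0, 0.014, 0.016]]
wrist_force: [-0.1, 0.1, -1.3]
finger_gap: 0.0555
```

```bash
python3 - <<'E'
from h import *
st()
p=ctrl.capture("wrist");cv2.imwrite("pics/w8.png",p["color"][:,:,::-1])
np.savez("w8.npz",**p)
p=ctrl.capture("top");cv2.imwrite("pics/t8.png",p["color"][:,:,::-1])
for b in bars(p,0.1,0.12,0.5,0.7,-0.2,0.3): print("top",*b)
p=ctrl.capture("side")
for b in bars(p,0.1,0.12,0.5,0.7,-0.2,0.3): print("side",*b)
E
```

```text
t 34.85 tcp [0.4395 0.3719 0.2419] yaw 84.27 tilt xy [0.0178 0.0126] F [-0.1  0.1 -1.3] T [-0.03  0.06  0.  ] gap 0.0555 j [40. 21. 12. 80. -0. 46.]
top [609.2 -87.9] [14.4 43.8] -82.1 0.11 72 [266. 186.] [149. 144. 146.]
top [603.5  87.6] [14.7 42.2] -80.9 0.1096 72 [209. 188.] [147. 143. 144.]
top [606.7  -0.9] [14.  42.4] -79.1 0.1101 69 [237. 187.] [148. 143. 144.]
side [604.1  87.6] [14.8 45.1] -76.6 0.1081 40 [244. 165.] [107. 108. 109.]
side [ 6.073e+02 -1.000e-01] [14. 48.] -82.1 0.1086 43 [250. 177.] [116. 114. 117.]
side [609.3 -89.2] [14.  43.1] -79.0 0.1091 51 [257. 190.] [116. 114. 116.]
```

View pics/w8.png

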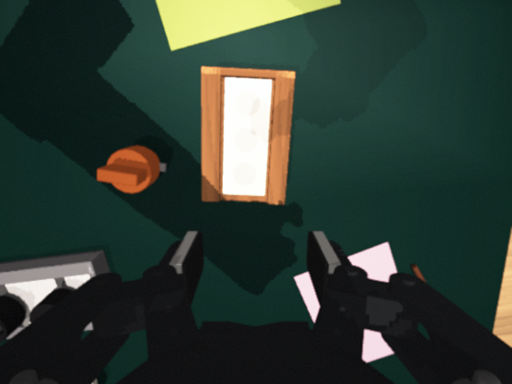

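View pics/t8.png

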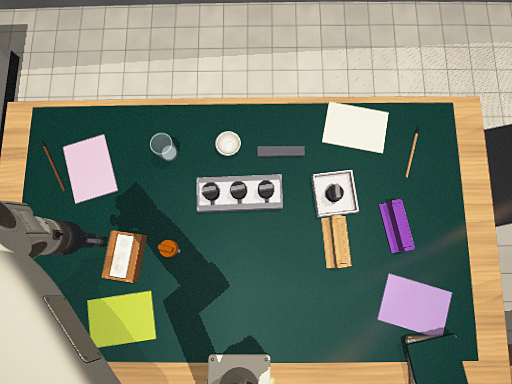

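```bash
python3 - <<'E'
from h import *
p=dict(np.load("w8.npz"))
cv2.imwrite("pics/c8.png",cv2.resize(p["color"][55:215,190:310,::-1],None,fx=4,fy=3.7,interpolation=cv2.INTER_CUBIC))
W=cloud(p)
# profile along block axis through centre
c=np.array([.400,.366]);a=np.radians(-8.6);ex=np.array([np.cos(a),np.sin(a)]);ey=np.array([-ex[1],ex[0]])
m=(W[...,2]>.02)&(W[...,2]<.07)
P=W[m];q=(P[:,:2]-c);s=q@ex;t=q@ey
for s0 in np.arange(-.085,.086,.004):
    k=(abs(s-s0)<.002)&(abs(t)<.02)
    k2=(abs(s-s0)<.002)&(abs(t)>.032)&(abs(t)<.048)
    col=p["color"][m][k].mean(0).round() if k.sum() else None
    print(round(s0,3),k.sum(),np.round(np.median(P[k,2]),4) if k.any() else None,col,np.round(np.median(P[k2,2]),4) if k2.any() else None)
E
```

```text
-0.085 0 None None None
-0.081 0 None None None
-0.077 0 None None None
-0.073 63 0.0572 [208. 137.  85.] 0.0572
-0.069 155 0.0572 [215. 139.  84.] 0.0572
-0.065 166 0.0559 [185. 138. 106.] 0.0574
-0.061 138 0.0552 [254. 254. 254.] 0.0573
-0.057 146 0.0552 [253. 254. 254.] 0.0573
-0.053 143 0.0553 [253. 254. 253.] 0.0573
-0.049 142 0.0554 [253. 253. 252.] 0.057
-0.045 137 0.0554 [253. 253. 250.] 0.0572
-0.041 139 0.0554 [252. 251. 248.] 0.0572
-0.037 137 0.0554 [252. 251. 247.] 0.0571
-0.033 140 0.0554 [252. 251. 247.] 0.0572
-0.029 135 0.0551 [252. 251. 247.] 0.0569
-0.025 134 0.055 [253. 252. 249.] 0.0572
-0.021 132 0.055 [254. 253. 251.] 0.0571
-0.017 132 0.055 [254. 253. 251.] 0.057
-0.013 133 0.055 [253. 253. 250.] 0.0568
-0.009 126 0.0551 [253. 251. 248.] 0.0569
-0.005 125 0.0553 [252. 251. 246.] 0.057
-0.001 125 0.0552 [253. 252. 248.] 0.0571
0.003 125 0.0552 [253. 252. 248.] 0.057
0.007 121 0.0552 [253. 252. 248.] 0.0571
0.011 121 0.0553 [253. 252. 249.] 0.0571
0.015 118 0.055 [254. 253. 251.] 0.0572
0.019 122 0.055 [254. 254. 252.] 0.057
0.023 119 0.0551 [254. 254. 252.] 0.0571
0.027 121 0.0551 [254. 254. 252.] 0.057
0.031 114 0.055 [253. 252. 249.] 0.0572
0.035 117 0.0552 [253. 252. 248.] 0.0569
0.039 116 0.0552 [253. 251. 247.] 0.057
0.043 105 0.0553 [253. 251. 247.] 0.0571
0.047 113 0.0553 [253. 252. 247.] 0.057
0.051 115 0.0552 [253. 252. 248.] 0.0571
0.055 106 0.0551 [253. 253. 250.] 0.0571
0.059 105 0.055 [254. 254. 251.] 0.0571
0.063 103 0.055 [254. 254. 252.] 0.0571
0.067 80 0.0544 [246. 240. 226.] 0.0572
0.071 101 0.0513 [205. 137.  88.] 0.0573
0.075 71 0.0509 [186. 119.  72.] 0.057
0.079 0 None None None
0.083 0 None None None
```

View pics/c8.png

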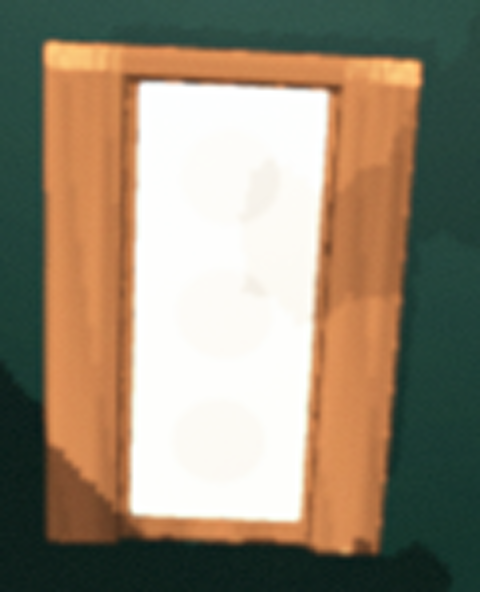

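```bash
python3 - <<'E'
from h import *
p=dict(np.load("w8.npz"));W=cloud(p)
g=p["color"].min(-1)
m=(W[...,2]>.052)&(W[...,2]<.0575)&(g>225)&(W[...,0]<.5)&(W[...,1]>.28)
print("pal",cv2.minAreaRect((W[m][:,:2]*1000).astype(np.float32)))
m=(W[...,2]>.05)&(W[...,2]<.062)&(W[...,0]<.5)&(W[...,1]>.28)&(W[...,1]<.45)&(W[...,0]>.3)
print("blk",cv2.minAreaRect((W[m][:,:2]*1000).astype(np.float32)))
E
```

```text
pal ((402.57598876953125, 368.49066162109375), (50.068153381347656, 130.64671325683594), 81.42108917236328)
blk ((401.975830078125, 368.210205078125), (100.35110473632812, 149.278076171875), 81.47888946533203)
```

servo_tool(motion="-0.08 0.12 -0.33 -0.36 0.01 -0.7 1;0 0 0 -0.36 0.01 -0.8 1;0 0 0 -0.36 0.01 -0.8 1;0 0 0 -0.36 0.01 -0.8 1;0 0 0 -0.36 0.01 -0.8 1;0 0 0 -0.36 0.01 -0.8 1;0 0 0 0 0 0 1;0 0 0 0 0 0 1")

```text
clock: 35.8
ee_pos: [0.3837, 0.3593, 0.0992]
orientation: [[0.006, 0.181, 0.983], [-0.004, 0.984, -0.181], [-1.0, -0.003, 0.007]]
wrist_force: [0.7, 0.5, 0.2]
finger_gap: -0.0001
```

```bash
python3 -c "from h import *; st()"
```

```text
t 35.8 tcp [0.3837 0.3593 0.0992] yaw 79.58 tilt xy [ 0.0063 -0.0038] F [0.7 0.5 0.2] T [ 0.02  0.01 -0.02] gap -0.0001 j [43. 22. -9. 59. -0. 54.]
```

servo_tool(motion="0.025 0.04 0.22 -0.32 0.47 -0.4 1;0 0 0 0 0 -0.4 1;0 0 0 0 0 -0.2 1;0 0 0 0 0 0 1;0 0 0 0 0 0 1")

```text
clock: 36.3
ee_pos: [0.3785, 0.3757, 0.0712]
orientation: [[0.006, 0.15, 0.989], [0.006, 0.989, -0.15], [-1.0, 0.006, 0.005]]
wrist_force: [0.5, 0.5, 0.4]
finger_gap: 0.0
```

```bash
python3 -c "from h import *; st()"
```

```text
t 36.3 tcp [0.3785 0.3757 0.0712] yaw 81.37 tilt xy [0.0063 0.0056] F [0.5 0.5 0.4] T [-0.05  0.02  0.02] gap 0.0 j [ 45.  24. -10.  55.  -0.  53.]
```

servo_tool(motion="0 0.02 0 -0.1 -0.1 -0.3 1;0 0 0 0 0 -0.2 1;0 0 0 0 0 0 1")

```text
clock: 36.6
ee_pos: [0.3761, 0.373, 0.0561]
orientation: [[0.005, 0.15, 0.989], [0.007, 0.989, -0.15], [-1.0, 0.008, 0.004]]
wrist_force: [-0.1, 0.8, 1.1]
finger_gap: -0.0
```

```bash
python3 -c "from h import *; st()"
```

```text
t 36.6 tcp [0.3761 0.373  0.0561] yaw 81.35 tilt xy [0.005  0.0073] F [-0.1  0.8  1.1] T [ 0.15 -0.09 -0.04] gap -0.0 j [ 45.  25. -12.  53.   0.  53.]
```

servo_tool(motion="0 0 0 0 0 -0.08 1;0 0 0 0 0 -0.05 1")

```text
clock: 36.8
ee_pos: [0.3762, 0.3731, 0.0561]
orientation: [[0.006, 0.15, 0.989], [0.009, 0.989, -0.15], [-1.0, 0.01, 0.005]]
wrist_force: [-2.3, -1.2, 7.8]
finger_gap: -0.0001
```

```bash
python3 -c "from h import *; st()"
```

```text
t 36.8 tcp [0.3762 0.3731 0.0561] yaw 81.35 tilt xy [0.0062 0.0088] F [-2.3 -1.2  7.8] T [-0.53  0.44  0.04] gap -0.0001 j [ 45.  25. -12.  53.   0.  53.]
```

servo_tool(motion="0 0 0 0.33 -0.05 -0.04 1;0 0 0 0.33 -0.05 -0.04 1;0 0 0 0.33 -0.05 -0.04 1")

```text
clock: 37.1
ee_pos: [0.4028, 0.3708, 0.0561]
orientation: [[0.001, 0.146, 0.989], [0.015, 0.989, -0.146], [-1.0, 0.015, -0.001]]
wrist_force: [-5.2, 0.9, 8.1]
finger_gap: -0.0
```

```bash
python3 - <<'E'
from h import *
st()
p=ctrl.capture("top")
m=cv2.resize(p["color"][210:300,80:180,::-1],None,fx=5,fy=5,interpolation=cv2.INTER_CUBIC);cv2.imwrite("pics/t9.png",m)
E
```

```text
t 37.1 tcp [0.4028 0.3708 0.0561] yaw 81.58 tilt xy [0.0014 0.0152] F [-5.2  0.9  8.1] T [0.08 1.09 0.  ] gap -0.0 j [42. 26. -9. 54.  1. 51.]
```

View pics/t9.png

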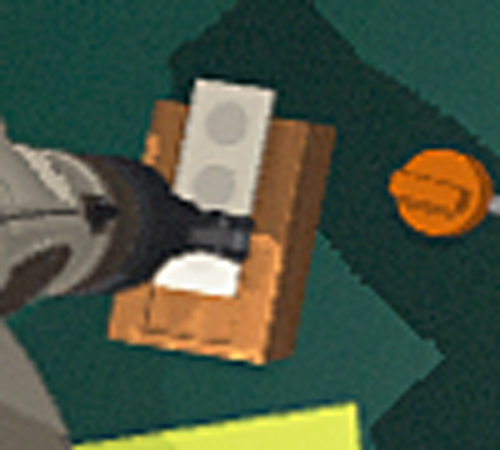

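servo_tool(motion="-0.03 0 0 0.33 -0.07 -0.04 1;-0.03 0 0 0.33 -0.07 -0.04 1;-0.02 0 0 0.33 -0.06 -0.04 1;0 0 0 0.2 -0.03 -0.04 1")

```text
clock: 37.55
ee_pos: [0.4377, 0.3673, 0.0561]
orientation: [[-0.002, 0.144, 0.99], [0.012, 0.99, -0.144], [-1.0, 0.012, -0.004]]
wrist_force: [-5.6, -0.5, 9.7]
finger_gap: -0.0002
```

```bash
python3 - <<'E'
from h import *
st()
p=ctrl.capture("top")
m=cv2.resize(p["color"][210:300,80:180,::-1],None,fx=5,fy=5,interpolation=cv2.INTER_CUBIC);cv2.imwrite("pics/t10.png",m)
E
```

```text
t 37.55 tcp [0.4377 0.3673 0.0561] yaw 81.73 tilt xy [-0.0023  0.0124] F [-5.6 -0.5  9.7] T [-0.09  1.23 -0.03] gap -0.0002 j [40. 29. -5. 56.  1. 48.]
```

View pics/t10.png

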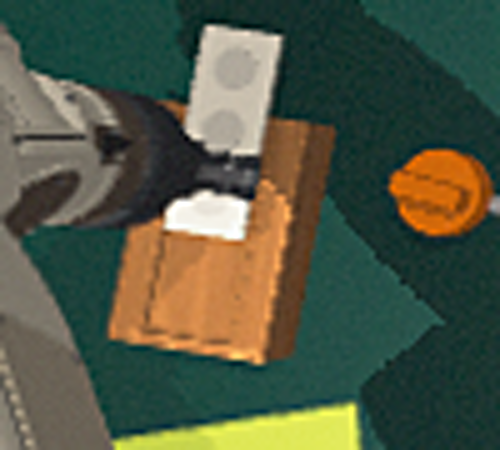

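servo_tool(motion="0 0 0 0 0 0.3 1;0 0 0 0 0 1 -1;-0.08 -0.015 0 0.3 -0.08 1 -1;0 0 0 0.6 -0.13 1 -1;0 0 0 0.6 -0.13 0.7 -1;0 0 0 0.6 -0.13 0 -1;0 0 0 0 0 0 -1;0 0 0 0 0 0 -1")

```text
clock: 38.4
ee_pos: [0.5014, 0.3511, 0.1831]
orientation: [[0.001, 0.143, 0.99], [-0.002, 0.99, -0.143], [-1.0, -0.002, 0.001]]
wrist_force: [-0.3, -0.5, -1.2]
finger_gap: 0.0852
```

```bash
python3 - <<'E'
from h import *
st()
p=ctrl.capture("wrist");cv2.imwrite("pics/w11.png",p["color"][:,:,::-1])
W=cloud(p);g=p["color"].min(-1)
m=(W[...,2]>.050)&(W[...,2]<.060)&(g>140)&(W[...,0]<.6)&(W[...,1]>.28)&(W[...,1]<.45)
n,l,s,c=cv2.connectedComponentsWithStats(m.astype(np.uint8));i=1+np.argmax(s[1:,4]);m=l==i
print("pal",cv2.minAreaRect((W[m][:,:2]*1000).astype(np.float32)),np.median(W[m][:,2]))
E
```

```text
t 38.4 tcp [0.5014 0.3511 0.1831] yaw 81.77 tilt xy [ 0.0011 -0.0019] F [-0.3 -0.5 -1.2] T [-0.04  0.04 -0.04] gap 0.0852 j [35. 28. 14. 76. -0. 43.]
pal ((464.28143310546875, 362.66168212890625), (51.62067413330078, 130.90704345703125), 81.66151428222656) 0.055213939473962165
```

View pics/w11.png

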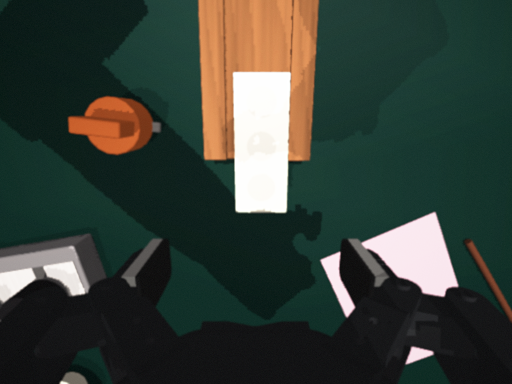

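servo_tool(motion="0 0 0 -0.08 0.1 -0.7 -1;0 0 0 0 0 -0.8 -1;0 0 0 0 0 -0.8 -1;0 0 0 0 0 -0.7 -1;0 0 0 0 0 -0.5 -1;0 0 0 0 0 0 -1;0 0 0 0 0 0 -1")

```text
clock: 39.15
ee_pos: [0.4898, 0.3538, 0.0717]
orientation: [[-0.007, 0.137, 0.991], [-0.007, 0.991, -0.137], [-1.0, -0.008, -0.006]]
wrist_force: [-0.4, 0.5, 0.2]
finger_gap: 0.0852
```

```bash
python3 -c "from h import *; st()"
```

```text
t 39.15 tcp [0.4898 0.3538 0.0717] yaw 82.12 tilt xy [-0.0071 -0.0068] F [-0.4  0.5  0.2] T [ 0.04  0.02 -0.01] gap 0.0852 j [36. 32.  3. 62. -0. 44.]
```

servo_tool(motion="0.045 -0.047 -0.05 0.32 0 -0.2 -1;0 0 0 0.05 0 -0.3 -1;0 0 0 0.05 0 -0.3 -1;0 0 0 0 0 0 -1;0 0 0 0 0 0 -1")

```text
clock: 39.65
ee_pos: [0.5046, 0.3549, 0.0484]
orientation: [[0.004, 0.145, 0.989], [0.003, 0.989, -0.145], [-1.0, 0.004, 0.004]]
wrist_force: [0.4, 0.1, 1.0]
finger_gap: 0.0852
```

```bash
python3 -c "from h import *; st()"
```

```text
t 39.65 tcp [0.5046 0.3549 0.0484] yaw 81.67 tilt xy [0.0042 0.003 ] F [0.4 0.1 1. ] T [-0.04 -0.01  0.01] gap 0.0852 j [35. 34.  3. 58.  0. 43.]
```

servo_tool(motion="0 0.02 0 -0.18 0.09 -0.3 -1;0 0 0 0 0 -0.25 -1;0 0 0 0 0 0 -1;0 0 0 0 0 0 -1")

```text
clock: 40.05
ee_pos: [0.4986, 0.358, 0.0307]
orientation: [[0.001, 0.145, 0.989], [0.003, 0.989, -0.145], [-1.0, 0.003, 0.001]]
wrist_force: [0.9, 0.4, -0.4]
finger_gap: 0.0851
```

```bash
python3 - <<'E'
from h import *
st()
p=ctrl.capture("wrist");cv2.imwrite("pics/w12.png",p["color"][:,:,::-1])
E
```

```text
t 40.05 tcp [0.4986 0.358  0.0307] yaw 81.68 tilt xy [0.001  0.0032] F [ 0.9  0.4 -0.4] T [ 0.   -0.06  0.05] gap 0.0851 j [36. 35.  1. 56.  0. 44.]
```

View pics/w12.png

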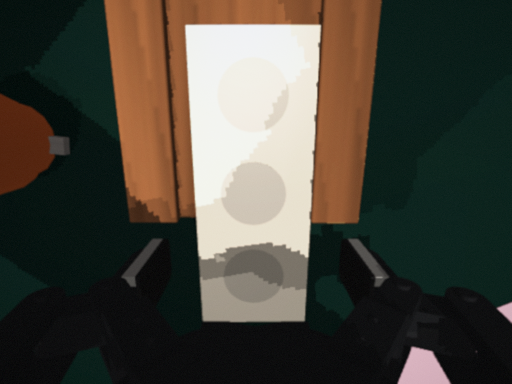

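servo_tool(motion="0 0 0 0 0 0 -0.5;0 0 0 0 0 0 0;0 0 0 0 0 0 0.4;0 0 0 0 0 0 0.4;0 0 0 0 0 0 0.4;0 0 0 0 0 0 0.4", newtons=50)

```text
clock: 40.7
ee_pos: [0.4991, 0.3574, 0.0317]
orientation: [[0.002, 0.145, 0.989], [0.003, 0.989, -0.145], [-1.0, 0.003, 0.002]]
wrist_force: [-0.4, 0.6, -0.1]
finger_gap: 0.0484
```

```bash
python3 - <<'E'
from h import *
st()
p=ctrl.capture("side");cv2.imwrite("pics/s12.png",cv2.resize(p["color"][110:220,120:300,::-1],None,fx=4,fy=4))
E
```

```text
t 40.7 tcp [0.4991 0.3574 0.0317] yaw 81.65 tilt xy [0.002  0.0027] F [-0.4  0.6 -0.1] T [-0.12  0.05  0.05] gap 0.0484 j [36. 35.  1. 56.  0. 44.]
```

View pics/s12.png

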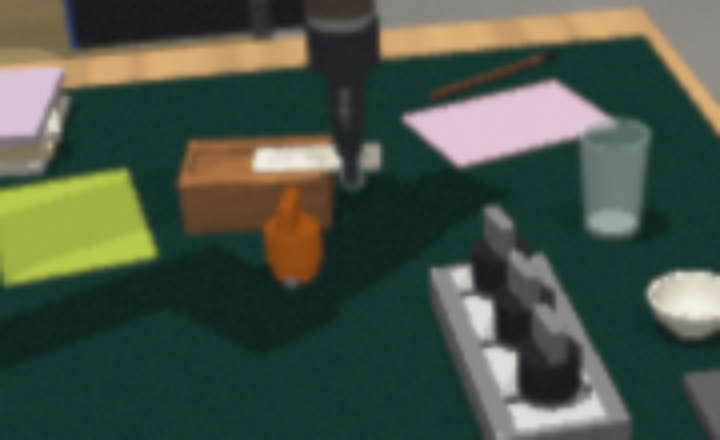

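servo_tool(motion="0 0 0 0 0 0.2 1;0 0 0 0 0 0.4 1;0 0 0 0 0 0.6 1;0 0 0 0 0 0.6 1;0 0 0 0 0 0.6 1;0 0 0 0 0 0.5 1;0 0 0 0 0 0 1;0 0 0 0 0 0 1")

```text
clock: 41.55
ee_pos: [0.4993, 0.3587, 0.1269]
orientation: [[0.005, 0.145, 0.989], [0.006, 0.989, -0.145], [-1.0, 0.007, 0.004]]
wrist_force: [-0.8, -0.0, -0.7]
finger_gap: 0.0484
```

```bash
python3 - <<'E'
from h import *
st()
p=ctrl.capture("wrist");cv2.imwrite("pics/w13.png",p["color"][:,:,::-1])
p=ctrl.capture("side");cv2.imwrite("pics/s13.png",cv2.resize(p["color"][90:220,120:300,::-1],None,fx=4,fy=4))
E
```

```text
t 41.55 tcp [0.4993 0.3587 0.1269] yaw 81.69 tilt xy [0.0048 0.0061] F [-0.8 -0.  -0.7] T [-0.05 -0.07  0.02] gap 0.0484 j [36. 30.  8. 68.  0. 44.]
```

View pics/w13.png

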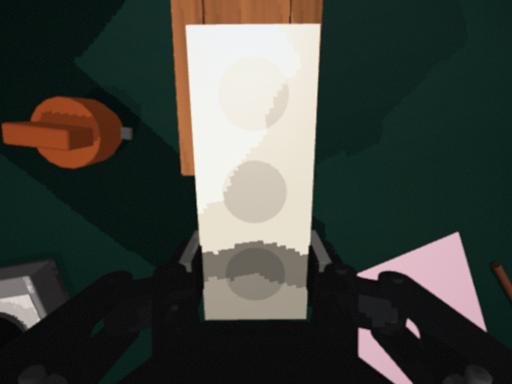

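View pics/s13.png

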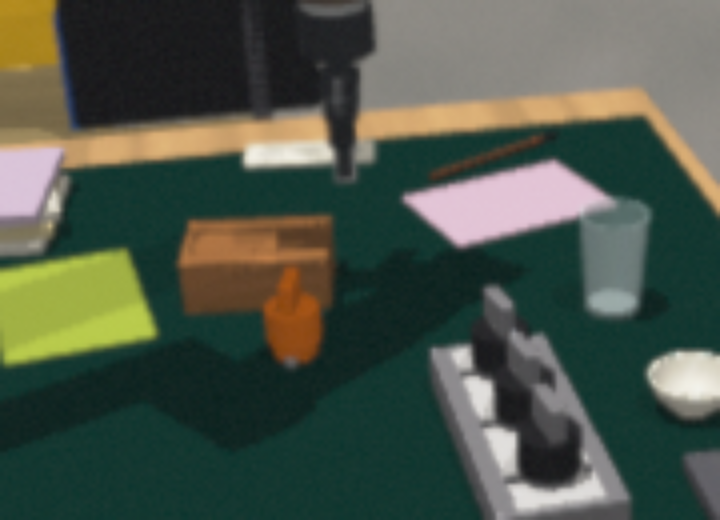

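servo_tool(motion="0 0 0 0 -0.3 0.6 1;0 0 0.1 0 -0.7 0.6 1;0 0 0.1 -0.05 -0.9 0.4 1;0 0 0.1 -0.05 -0.9 0 1;0 0 0.1 -0.05 -0.9 0 1;0 0 0.1 -0.05 -0.9 0 1;0 0 0.1 -0.05 -0.9 0 1;0 0 0.1 -0.05 -0.9 0 1")

```text
clock: 42.45
ee_pos: [0.4845, 0.1615, 0.1662]
orientation: [[-0.009, 0.029, 1.0], [-0.002, 1.0, -0.029], [-1.0, -0.002, -0.009]]
wrist_force: [-0.2, -0.5, -0.3]
finger_gap: 0.0484
```

servo_tool(motion="0 0 0.1 0 -0.9 0 1;0 0 0.1 0 -0.9 0 1;0 0 0.1 0 -0.9 0 1;0 0 0.1 0 -0.9 0 1;0 0 0.1 0 -0.9 0 1;0 0 0.1 0 -0.9 0 1;0 0 0.1 0 -0.9 0 1;0 0 0.1 0 -0.9 0 1")

```text
clock: 43.25
ee_pos: [0.4777, -0.0637, 0.1582]
orientation: [[-0.024, -0.097, 0.995], [-0.004, 0.995, 0.097], [-1.0, -0.002, -0.025]]
wrist_force: [0.1, 0.1, -0.3]
finger_gap: 0.0482
```

```bash
python3 -c "from h import *; st()"
```

```text
t 43.25 tcp [ 0.4777 -0.0637  0.1582] yaw 95.59 tilt xy [-0.0244 -0.0044] F [ 0.1  0.1 -0.3] T [ 0.   -0.11  0.03] gap 0.0482 j [ -7.  15.  -9.  67.  -0. -13.]
```

servo_tool(motion="0.03 -0.08 -0.1 0 -0.9 0.1 1;0 -0.08 -0.03 0 -0.9 0.1 1;0 0 0 0 -0.9 0 1;0 0 0 0 -0.9 0 1;0 0 0 0 -0.9 0 1;0 0 0 0 -0.9 0 1;0 0 0 0 -0.9 0 1;0 0 0 0 -0.8 0 1")

```text
clock: 44.05
ee_pos: [0.4715, -0.2839, 0.1559]
orientation: [[-0.014, -0.077, 0.997], [0.007, 0.997, 0.077], [-1.0, 0.008, -0.013]]
wrist_force: [0.5, 0.7, -0.0]
finger_gap: 0.0485
```

servo_tool(motion="0 0 0 0 -0.5 0 1;0 0 0 0 0 0 1;0 0 0 0 0 0 1")

```text
clock: 44.35
ee_pos: [0.4698, -0.3011, 0.1529]
orientation: [[-0.018, -0.072, 0.997], [0.01, 0.997, 0.072], [-1.0, 0.012, -0.017]]
wrist_force: [-0.7, 0.3, 0.0]
finger_gap: 0.0485
```

```bash
python3 - <<'E'
from h import *
st()
p=ctrl.capture("wrist");cv2.imwrite("pics/w14.png",p["color"][:,:,::-1])
W=cloud(p)
for z0,z1 in [(.046,.0525),(.0525,.06)]:
    m=(W[...,2]>z0)&(W[...,2]<z1)&(W[...,0]>.3)&(W[...,0]<.55)&(W[...,1]<-.25)&(W[...,1]>-.4)
    print(m.sum(),cv2.minAreaRect((W[m][:,:2]*1000).astype(np.float32)))
m=(W[...,2]>.15)&(W[...,2]<.2)&(p["color"].min(-1)>130)
n,l,s,c=cv2.connectedComponentsWithStats(m.astype(np.uint8));i=1+np.argmax(s[1:,4]);m=l==i
print("pal",m.sum(),cv2.minAreaRect((W[m][:,:2]*1000).astype(np.float32)),np.percentile(W[m][:,2],[5,50,95]))
p=ctrl.capture("top");W=cloud(p)
m=(W[...,2]>.046)&(W[...,2]<.06)&(W[...,0]>.3)&(W[...,0]<.55)&(W[...,1]<-.25)&(W[...,1]>-.4)
print(m.sum(),cv2.minAreaRect((W[m][:,:2]*1000).astype(np.float32)))
E
```

```text
t 44.35 tcp [ 0.4698 -0.3011  0.1529] yaw 94.13 tilt xy [-0.0179  0.0104] F [-0.7  0.3  0. ] T [ 0.06 -0.08 -0.01] gap 0.0485 j [-33.  24.   2.  70.  -0. -37.]
0 ((0.0, 0.0), (0.0, 0.0), 0.0)
0 ((0.0, 0.0), (0.0, 0.0), 0.0)
pal 26736 ((417.8340759277344, -305.37261962890625), (95.31481170654297, 51.153472900390625), 3.9849026203155518) [0.17620043 0.17756196 0.17893331]
73 ((466.0668029785156, -310.0940246582031), (118.8141098022461, 25.746313095092773), 0.6925725340843201)
```

View pics/w14.png

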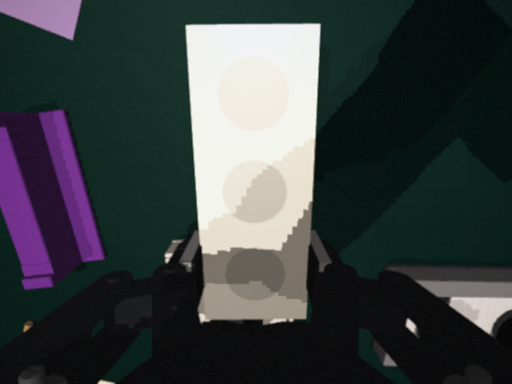

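servo_tool(motion="-0.07 -0.12 0.03 0.39 -0.29 -0.3 1;0 0 0 0 0 -0.6 1;0 0 0 0 0 -0.6 1;0 0 0 0 0 -0.6 1;0 0 0 0 0 -0.4 1;0 0 0 0 0 0 1;0 0 0 0 0 0 1")

```text
clock: 45.15
ee_pos: [0.4846, -0.302, 0.0785]
orientation: [[0.005, -0.089, 0.996], [-0.001, 0.996, 0.089], [-1.0, -0.001, 0.004]]
wrist_force: [-0.8, 0.3, 0.3]
finger_gap: 0.0483
```

```bash
python3 -c "from h import *; st()"
```

```text
t 45.15 tcp [ 0.4846 -0.302   0.0785] yaw 95.1 tilt xy [ 0.0045 -0.0009] F [-0.8  0.3  0.3] T [ 0.03 -0.01  0.02] gap 0.0483 j [-32.  28.  -3.  59.   0. -37.]
```

servo_tool(motion="0 0.03 -0.08 -0.1 -0.26 -0.3 1;0 0 0 0 0 -0.4 1;0 0 0 0 0 -0.3 1;0 0 0 0 0 0 1;0 0 0 0 0 0 1")

```text
clock: 45.65
ee_pos: [0.4826, -0.3114, 0.0481]
orientation: [[0.003, -0.076, 0.997], [-0.003, 0.997, 0.076], [-1.0, -0.003, 0.003]]
wrist_force: [0.2, 0.9, -0.0]
finger_gap: 0.0488
```

```bash
python3 - <<'E'
from h import *
st()
p=ctrl.capture("side");cv2.imwrite("pics/s15.png",cv2.resize(p["color"][180:330,150:340,::-1],None,fx=4,fy=4,interpolation=cv2.INTER_CUBIC))
p=ctrl.capture("top");cv2.imwrite("pics/t15.png",cv2.resize(p["color"][150:290,290:390,::-1],None,fx=4,fy=4,interpolation=cv2.INTER_CUBIC))
E
```

```text
t 45.65 tcp [ 0.4826 -0.3114  0.0481] yaw 94.34 tilt xy [ 0.0029 -0.0032] F [ 0.2  0.9 -0. ] T [-0.02 -0.    0.02] gap 0.0488 j [-33.  30.  -5.  55.  -0. -37.]
```

View pics/s15.png

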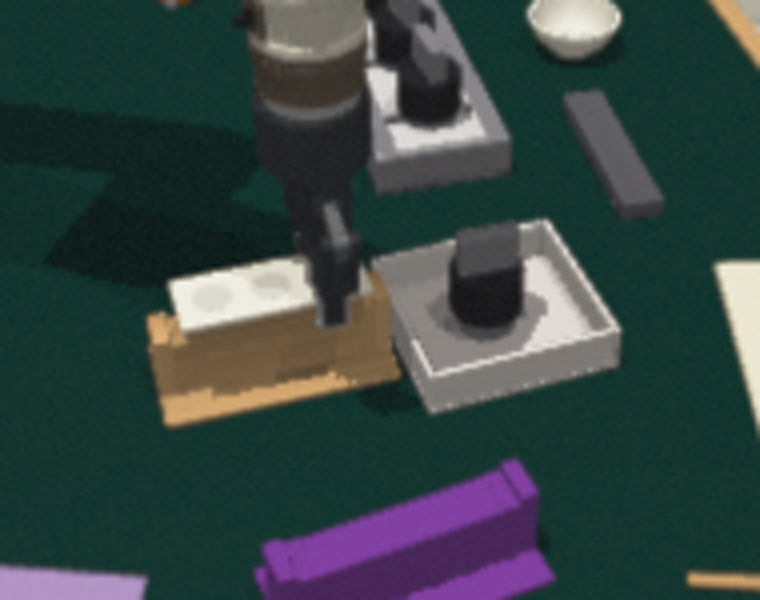

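View pics/t15.png

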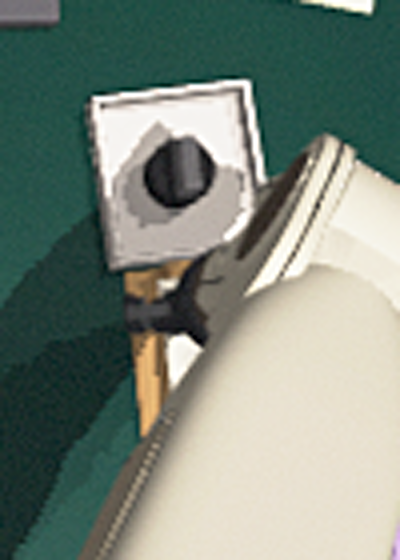

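```bash
python3 - <<'E'
from h import *
p=ctrl.capture("side");W=cloud(p);c=p["color"].astype(int)
box=(W[...,0]>.3)&(W[...,0]<.56)&(W[...,1]<-.24)&(W[...,1]>-.4)
white=(c.min(-1)>120)&((c.max(-1)-c.min(-1))<40)&(W[...,2]>.06)&(W[...,2]<.08)&box
print("pal",white.sum(),cv2.minAreaRect((W[white][:,:2]*1000).astype(np.float32)),np.median(W[white][:,2]))
ex=np.array([np.cos(np.radians(4.4)),np.sin(np.radians(4.4))])
print("pal s min/max",np.percentile(W[white][:,:2]@ex,[0.5,99.5]))
wood=((c[...,0]-c[...,2])>30)&(W[...,2]<.0595)&box
w=W[wood]
print("wood s range (all)",np.percentile(w[:,:2]@ex,[0.3,99.7]))
k=w[:,2]>.045
print("wood z>.045",np.percentile(w[k][:,:2]@ex,[0.5,99.5]),"rest ctr est",np.array([.4451,-.3138])@ex,np.array([.447,-.3125])@ex)
k=w[:,2]<.009; print("foot",k.sum(),np.percentile(w[k][:,:2]@ex,[1,99]))
E
```

```text
pal 459 ((446.5333251953125, -314.4268798828125), (129.12118530273438, 55.48930358886719), 4.664977073669434) 0.0726406018249891
pal s min/max [0.35714383 0.48507379]
wood s range (all) [0.33735469 0.50109164]
wood z>.045 [0.33741418 0.50097499] rest ctr est 0.41971374899000646 0.4217078839558025
foot 511 [0.33900454 0.49924792]
```

servo_tool(motion="0 0.01 0 -0.06 0.02 -0.2 1;0 0 0 0 0 -0.2 1;0 0 0 0 0 -0.1 1;0 0 0 0 0 0 1")

```text
clock: 46.2
ee_pos: [0.4814, -0.3109, 0.0331]
orientation: [[0.003, -0.076, 0.997], [-0.004, 0.997, 0.076], [-1.0, -0.005, 0.003]]
wrist_force: [-0.8, -1.0, -1.3]
finger_gap: 0.0487
```

```bash
python3 -c "from h import *; st()"
```

```text
t 46.2 tcp [ 0.4814 -0.3109  0.0331] yaw 94.37 tilt xy [ 0.0033 -0.0044] F [-0.8 -1.  -1.3] T [ 0. -0.  0.] gap 0.0487 j [-33.  31.  -6.  53.  -0. -37.]
```

servo_tool(motion="0 0 0 0 0 -0.1 1;0 0 0 0 0 -0.05 1;0 0 0 0 0 0 1")

```text
clock: 46.5
ee_pos: [0.4818, -0.3112, 0.0301]
orientation: [[0.005, -0.076, 0.997], [-0.005, 0.997, 0.076], [-1.0, -0.006, 0.004]]
wrist_force: [-0.6, -0.5, -0.0]
finger_gap: 0.0486
```

```bash
python3 -c "from h import *; st()"
```

```text
t 46.5 tcp [ 0.4818 -0.3112  0.0301] yaw 94.37 tilt xy [ 0.0045 -0.0052] F [-0.6 -0.5 -0. ] T [ 0.01 -0.03  0.  ] gap 0.0486 j [-33.  31.  -6.  53.  -0. -37.]
```

servo_tool(motion="0 0 0 0 0 -0.07 1;0 0 0 0 0 0 1")

```text
clock: 46.7
ee_pos: [0.4823, -0.3115, 0.0302]
orientation: [[0.006, -0.076, 0.997], [-0.006, 0.997, 0.076], [-1.0, -0.007, 0.006]]
wrist_force: [-0.1, -0.5, 0.2]
finger_gap: 0.0487
```

```bash
python3 -c "from h import *; st()"
```

```text
t 46.7 tcp [ 0.4823 -0.3115  0.0302] yaw 94.36 tilt xy [ 0.0064 -0.0062] F [-0.1 -0.5  0.2] T [ 0.02 -0.02  0.  ] gap 0.0487 j [-33.  31.  -6.  53.  -0. -37.]
```

servo_tool(motion="0 0 0 0 0 -0.08 1;0 0 0 0 0 0 -0.2;0 0 0 0 0 0 -0.6;0 0 0 0 0 0 -1;0 0 0 0 0 0 -1;0 0 0 0 0 0 -1")

```text
clock: 47.3
ee_pos: [0.4829, -0.3118, 0.0286]
orientation: [[0.008, -0.076, 0.997], [-0.007, 0.997, 0.076], [-1.0, -0.008, 0.007]]
wrist_force: [-0.7, -0.5, -0.5]
finger_gap: 0.0855
```

```bash
python3 - <<'E'
from h import *
st()
p=ctrl.capture("wrist");cv2.imwrite("pics/w16.png",p["color"][:,:,::-1])
E
```

```text
t 47.3 tcp [ 0.4829 -0.3118  0.0286] yaw 94.37 tilt xy [ 0.0076 -0.007 ] F [-0.7 -0.5 -0.5] T [ 0.01  0.   -0.04] gap 0.0855 j [-33.  31.  -6.  52.  -0. -37.]
```

View pics/w16.png

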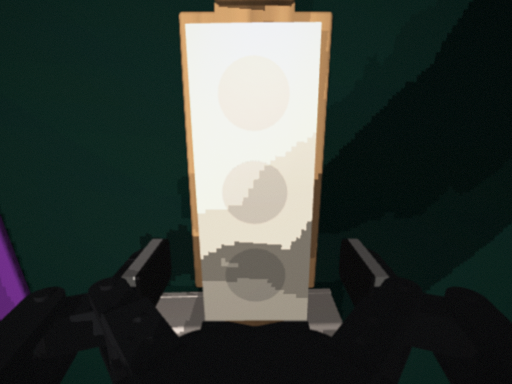

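Palette lies on the beam, fingers clear on both sides. Retreat straight up and back to a pose out of the way.

servo_tool(motion="0 0 0 0 0 0.4 -1;0 0 0 0 0 0.8 -1;0 0 0 0 0 1 -1;0 0 0 0 0 1 -1;0 0 0 0 0 1 -1;0 0 0 -0.3 0.3 1 -1;0 0 0 -0.5 0.8 0.3 -1;0 0 0 -0.5 0.8 0 -1")

```text
clock: 48.15
ee_pos: [0.443, -0.2549, 0.2042]
orientation: [[0.01, -0.073, 0.997], [-0.009, 0.997, 0.073], [-1.0, -0.009, 0.01]]
wrist_force: [0.3, 0.1, -0.4]
finger_gap: 0.0853
```

servo_tool(motion="0 0 0 -0.5 0.9 0 -1;0 0 0 -0.5 0.9 0 -1;0 0 0 -0.5 0.9 0 -1;0 0 0 0 0.9 0 -1;0 0 0 0 0.9 0 -1;0 0 0 0 0.5 0 -1;0 0 0 0 0 0 -1;0 0 0 0 0 0 -1")

```text
clock: 48.95
ee_pos: [0.3945, -0.0983, 0.2136]
orientation: [[0.023, -0.074, 0.997], [-0.013, 0.997, 0.075], [-1.0, -0.015, 0.022]]
wrist_force: [-0.0, -0.1, -0.0]
finger_gap: 0.0856
```

```bash
python3 - <<'E'
from h import *
st()
ex=np.array([np.cos(np.radians(4.4)),np.sin(np.radians(4.4))]);ey=np.array([-ex[1],ex[0]])
for nm in ("top","side"):
    p=ctrl.capture(nm);W=cloud(p);c=p["color"].astype(int)
    cv2.imwrite(f"pics/f_{nm}.png",p["color"][:,:,::-1])
    box=(W[...,0]>.34)&(W[...,0]<.54)&(W[...,1]<-.24)&(W[...,1]>-.38)
    wh=box&(W[...,2]>.045)&(W[...,2]<.065)&((c.max(-1)-c.min(-1))<40)&(c.min(-1)>90)
    r=cv2.minAreaRect((W[wh][:,:2]*1000).astype(np.float32));print(nm,"pal",wh.sum(),r,np.percentile(W[wh][:,2],[5,50,95]).round(4))
    A=np.c_[W[wh][:,:2],np.ones(wh.sum())];print("  plane slope",np.linalg.lstsq(A,W[wh][:,2],rcond=None)[0][:2].round(3))
    wd=box&((c[...,0]-c[...,2])>35)&(W[...,2]>.003)&(W[...,2]<.06);s=W[wd][:,:2]@ex
    print("  rest s mid",np.percentile(s,[.5,99.5]).mean(),"pal s",(np.array(r[0])/1000)@ex,"pal t",(np.array(r[0])/1000)@ey,"rest t est",np.array([.4451,-.3138])@ey)
    for b in bars(p,0.1,0.12,0.5,0.7,-0.2,0.3): print("  pot",*b[:4])
    for b in bars(p,0.08,0.095,0.52,0.7,-0.4,-0.2): print("  spent",*b[:4])
E
```

```text
t 48.95 tcp [ 0.3945 -0.0983  0.2136] yaw 94.26 tilt xy [ 0.0231 -0.0129] F [-0.  -0.1 -0. ] T [-0.03  0.02  0.05] gap 0.0856 j [-14.   3. -16.  70.  -0. -18.]
top pal 661 ((446.53375244140625, -314.3450927734375), (130.24334716796875, 50.97417068481445), 4.616245746612549) [0.0505 0.054  0.0577]
  plane slope [0.002 0.004]
  rest s mid 0.41939278724819723 pal s 0.42110145681990563 pal t -0.34767627541190854 rest t est -0.34702279306805456
  pot [609.1 -88. ] [14.1 43.8] -80.8 0.1092
  pot [603.4  87.6] [14.4 42. ] -78.1 0.1092
  pot [606.8  -0.9] [14.5 42.5] -78.5 0.1099
  spent [ 599.7 -309.2] [10.7 44.5] 3.0 0.0873
side pal 640 ((450.76385498046875, -315.3454284667969), (153.83021545410156, 55.33266830444336), 4.280750274658203) [0.0513 0.0539 0.0561]
  plane slope [0.001 0.013]
  rest s mid 0.41947235965352264 pal s 0.42524234741648487 pal t -0.348998192223797 rest t est -0.34702279306805456
  pot [603.5  86.3] [15.9 46.9] -81.0 0.1092
  pot [606.6  -1.3] [15.3 45. ] -85.8 0.1081
  pot [609.6 -88.5] [15.1 43.3] -80.1 0.1092
  spent [ 599.4 -310.4] [17.8 42.1] 1.5 0.0871
```

View pics/f_top.png

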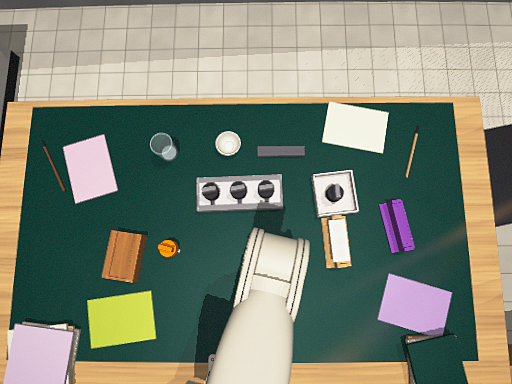

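View pics/f_side.png

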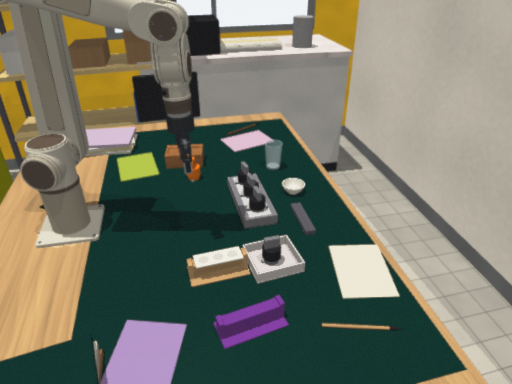

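```bash
python3 -c "from h import *; print(ctrl.hand_in()); st()"
```

```text
the job is handed in; nothing more can be done
None
the job is handed in; nothing more can be done
```

The desk is ready and I handed the job in at about 49 s. No verdict is reported, so this rests on my own checks.

- **Spent pot:** I unlocked it and stood it in the white tray. It is upright, with its bar top at 87 mm (88 mm expected) and released.
- **Fresh pots:** All three are locked in the stand. Each let up to 9.0 mm below the deck, and each bar is about 80° from the slots. After release, the top camera put the bar tops at 109–110 mm, the same height as the spent pot when it was locked.
- **Palette:** It lies flat on the wooden rest, not the purple look-alike. The top camera shows it about 2 mm off centre lengthwise, 1 mm across, and within 0.5° of the rest's direction.
- **Left alone:** The orange and purple look-alikes and the three bystanders look where they were in the last pictures. The arm is clear of everything.

**Disagreements:**
- The cameras and the arm disagreed by about 2 mm at the stand, and I corrected for that.
- In the final side view the palette's outline came out too long (154 mm instead of 130). It suggested about 6 mm off centre lengthwise, still inside the limit, and I trusted the top view.
- When I turned the first fresh pot, the gripper went about 6° past the stop and slipped a little on the bar. The pot still read as locked afterwards.

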